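# Put the charged battery packs away in the slotted tray

### The arm

A 6-joint arm with a two-finger parallel gripper is mounted at the origin on the work surface. World frame = base frame: x ahead of the robot, y to its left, z up, the work surface at z = 0. Lengths are in m, angles in degrees, forces in N, time in s.
With the tool pointing down it reaches from about 0.25 to 0.8 m from the base axis. Payload 3.9 kg.
Tool frame: the origin (TCP) lies midway between the tips of the shut fingers; the grasp point (between the pads) lies 19 mm behind it (ctrl.tcp_to_grasp is the distance from the TCP to the grasp point, in m); z points along the fingers, y is the direction in which the jaws open and shut (so a half turn about z gives the same grasp; the last joint's range is limited). The gripper opens to 85 mm and grips with 20 to 120 N. Pads are 22 mm wide; open, the fingers measure 114 mm over their backs; the gripper's body (76 mm by 85 mm) begins 54 mm behind the grasp point. The pads swing forward as they close: fully open they stand 13 mm farther back than shut.
Start: joints at [-73.682, 14.897, -7.913, 67.191, 0, 90], TCP at [0.148, -0.504, 0.192] pointing down, gripper open.
Joint ranges: [-159.42, 159.42], [-47.68, 98.78], [-73.54, 78.23], [-108.79, 121.32], [-90, 84.71], [-180, 180]. Speed limits (degrees/s): [147.25, 147.25, 180, 180, 180, 180].

### API

Orientations are given as [roll, pitch, yaw] about the fixed x, y, z axes, in that order (R = Rz(yaw) Ry(pitch) Rx(roll)).
In Python, from workcell import ctrl, viewer, nets gives the robot as it stands. The module is installed in compiled form; this text tells all that it offers.
- The arm moves only by the shell command python3 -m creep 'ROWS' [FORCE]. ROWS is JSON, a list of rows, each a list of 7 numbers: the finger opening in cm, from 0 to 8.54, then the shift along the tool's x, y, z in cm, then the turn, a rotation vector about the tool's x, y, z in degrees. In form: [[grip, dx, dy, dz, wx, wy, wz], ...]. A call has 1 to 8 rows; each row shifts and turns the pose as measured when the row begins, along the tool's axes as they then stand; what a row does not reach is not made up. A row lasts 1/8 s, in which the tool goes at most 62.5 mm and 10.7 degrees, less where a joint would pass 70% of its speed; a pose out of reach is approached as far as the arm can. A call with a gripper value outside its range is refused whole. The fingers move at their own pace and stop on an object; FORCE is the grip in N (left out, the last holds). Time passes only in rows, so rows that do not move let the fingers close. It gives the time, the measured TCP pose, the force and the opening at its end, in the units of the state.
- ctrl.observe(): the state, without advancing time (a new reading comes with each control period).
- viewer.camera(name): name is "side" or "top"; returns a dict with "pixels" (420x560x3 uint8, red, green, blue), "intrinsics" (3x3 intrinsics, pixels), "camera_from_world" (4x4, takes a point from world to camera coordinates). Camera axes: x right, y down, z forward; pixel columns grow to the right and rows downward; lengths in m; the calibration is good to about 2 mm. A picture is of the moment at which its call begins. There is no depth.
- ctrl.close_job(): hands the job in, once; it reports no verdict.
Trained networks look in the newest picture that a camera, given by its name, has taken for a name from the list of things; names that differ only in an ending like _2 or _b are one class to them, and where a whole thing is asked for, a point or a joint stands for the part that bears it (a point fixed in the world has none). Each returns a list of dicts, best first, with "confidence" (0 to 1); they miss things now and then, are a little off and sometimes report something else, mostly with a low value. They report only what shows in the picture. A call takes as long as a camera call.
- nets.outline_of(camera, target): "pixels" (420x560 bool, what is visible of it) and "at" ([column, row] in pixels, amid what is visible of it).
The state is a dict: "clock": time; "q": joint angles; "qd": joint speeds; "effort": joint torques, N m; "ee_pos": TCP position; "tcp_rot": TCP orientation; "force": force on the tool from outside, world axes, zero at the start; "moment": the same for the moment, N m; "opening": opening from 0.0 (shut) to 1.0 (fully open).
Only numpy, scipy, OpenCV 4.12 (cv2) and the standard library are available. Lean on these libraries where they do the work, as an engineer would, in place of code of your own. Each camera call takes 0.05 s, during which the arm holds its last target.

### The job

Clear the charger and put the battery packs away for the night: pull the cabinet's tray right out to its stop, then stand every pack on its long edge, down on the tray's floor, in a slot made for its thickness (thin packs in the narrow slots, medium in the medium, thick in the wide one), including any thin pack that was put in a medium slot by mistake. When all are in, gently push the tray fully shut, and leave the other things on the bench where they are.

Things in the scene. Friction and masses are not known exactly. Their poses are not given: they have to be found in the camera images.
- thin_a: Thin hard-case battery pack, 20 mm thick, a black and grey plastic block 110 mm long and 46 mm high, standing on its long edge, about 200 g. At the start it stands in one of the charger's bays. Origin: centre of its underside; x along its length, y across its thickness, z up. Absent in some runs (None).
- thin_b: Thin hard-case battery pack, 20 mm thick, a black and grey plastic block 110 mm long and 46 mm high, standing on its long edge, about 200 g. If present, it is already in the tray at the start, standing in one of the two medium slots: it was put in the wrong slot. Origin: centre of its underside; x along its length, y across its thickness, z up. Absent in some runs (None).
- mid_a: Medium hard-case battery pack, 28 mm thick, a black and grey plastic block 110 mm long and 46 mm high, standing on its long edge, about 280 g. At the start it stands in one of the charger's bays. Origin: centre of its underside; x along its length, y across its thickness, z up. Absent in some runs (None).
- mid_b: Medium hard-case battery pack, 28 mm thick, a black and grey plastic block 110 mm long and 46 mm high, standing on its long edge, about 280 g. If present, it is already in the tray at the start, standing in one of the two medium slots: it is where it belongs and can stay. Origin: centre of its underside; x along its length, y across its thickness, z up. Absent in some runs (None).
- thick_a: Thick hard-case battery pack, 36 mm thick, a black and grey plastic block 110 mm long and 46 mm high, standing on its long edge, about 360 g. At the start it stands in one of the charger's bays. Origin: centre of its underside; x along its length, y across its thickness, z up. Absent in some runs (None).
- slot_n1 (a point): Centre of a narrow slot of the tray, on the tray's floor (16 mm above the bench). The slot is 24 mm wide (y), for packs 20 mm thick; a pack stands in it with its length along the slot's x. x points into the cabinet (opposite to the pull), z up. This point lies 116 mm along y from the tray's middle.
- slot_n2 (a point): Centre of a narrow slot of the tray, on the tray's floor (16 mm above the bench). The slot is 24 mm wide (y), for packs 20 mm thick; a pack stands in it with its length along the slot's x. x points into the cabinet (opposite to the pull), z up. This point lies 66 mm along y from the tray's middle.
- slot_m1 (a point): Centre of a medium slot of the tray, on the tray's floor (16 mm above the bench). The slot is 32 mm wide (y), for packs 28 mm thick; a pack stands in it with its length along the slot's x. x points into the cabinet (opposite to the pull), z up. This point lies 12 mm along y from the tray's middle.
- slot_m2 (a point): Centre of a medium slot of the tray, on the tray's floor (16 mm above the bench). The slot is 32 mm wide (y), for packs 28 mm thick; a pack stands in it with its length along the slot's x. x points into the cabinet (opposite to the pull), z up. This point lies -46 mm along y from the tray's middle.
- slot_w (a point): Centre of a wide slot of the tray, on the tray's floor (16 mm above the bench). The slot is 40 mm wide (y), for packs 36 mm thick; a pack stands in it with its length along the slot's x. x points into the cabinet (opposite to the pull), z up. This point lies -108 mm along y from the tray's middle.
- safe: Low grey steel cabinet that holds the tray, fixed: 200 mm deep, 350 mm wide, 104 mm high. Origin: centre of its underside; x points to its back, so the tray comes out along -x. The white tray front, 344 mm wide, hangs before it with its top edge 98 mm above the bench.
- charger: Bench charger with three equal open bays side by side, fixed. Origin: centre of its underside under the middle bay; x along the bays (to its control head, 70 mm high), y across; bays at y = -76, 0, 76 mm. Bay floor 12 mm above the bench, 134 mm long between end walls; white rails with teeth 38 mm above the floor, 40 mm apart, at x = -52 to -28 and 28 to 52 mm; open for fingers between.
- safe_tray (a joint): Pull-out tray of the cabinet: 0 m = shut, grows as it is pulled out, 0.160 m = at its stop. Runs with about 2 N of friction and stays where it is left. Inside, the tray is 140 mm long (x) and 312 mm wide; side and back walls stand 44 mm above its floor.
- tray_floor (a point): Middle of the tray's floor, 16 mm above the bench. Two white notched rails run across (y), centred 40 mm before and behind it, 24 mm thick (x); their teeth stand 32 mm above the floor, 26 mm wide between slots (28 mm at the ends). The 56 mm between the rails are open to the floor, for fingers. The tray front's inner face is 75 mm off, to -x.
- tray_handle (a point): Middle of the tray's steel bar handle: a round bar about 12 mm thick and 120 mm long along y, 35 mm before the tray front, 78 mm above the bench, 26 mm below the cabinet's top. x points into the cabinet: the tray is pulled along -x.
- driver: Screwdriver, 170 mm, lying on the bench; leave it be. Origin: its underside.
- tape: Ring of white tape, 80 mm across, 22 mm high; leave it be. Origin: its underside.
- tail_fin: Red model tail fin, flat, 8 mm thick, about 175 x 120 mm; leave it be. Origin: its underside.
- bit_case: Clear flat case, 115 x 75 x 28 mm; leave it be. Origin: its underside.
- screw_jar: Clear jar with white cap, 60 mm across, 65 mm high; leave it be. Origin: its underside.
- spanner: Steel spanner, 150 mm; leave it be. Origin: its underside.
- rotor_blade: Grey rotor blade, 190 x 32 x 7 mm; leave it be. Origin: its underside.

How it is judged (in metres and radians):
On the way, in this order (a step that is already met when the one before it is completed fails the run):
1. the tray is pulled out to its stop (within 8 mm) (value of joint safe_tray above 0.152 m), for 0.2 s.
2. with the tray still out, every pack stands in a slot of its own width (((x of thin_a in the frame of slot_n1 between -0.024 and 0.024 m and y of thin_a in the frame of slot_n1 between -0.006 and 0.006 m and z of thin_a in the frame of slot_n1 between -0.006 and 0.006 m) or (x of thin_a in the frame of slot_n2 between -0.024 and 0.024 m and y of thin_a in the frame of slot_n2 between -0.006 and 0.006 m and z of thin_a in the frame of slot_n2 between -0.006 and 0.006 m)) and angle between each of thin_a, thin_b, mid_a, mid_b, thick_a's own z axis and vertical below 0.12 rad and linear speed of each of thin_a, thin_b, mid_a, mid_b, thick_a below 0.03 m/s and ((x of thin_b in the frame of slot_n1 between -0.024 and 0.024 m and y of thin_b in the frame of slot_n1 between -0.006 and 0.006 m and z of thin_b in the frame of slot_n1 between -0.006 and 0.006 m) or (x of thin_b in the frame of slot_n2 between -0.024 and 0.024 m and y of thin_b in the frame of slot_n2 between -0.006 and 0.006 m and z of thin_b in the frame of slot_n2 between -0.006 and 0.006 m)) and ((x of mid_a in the frame of slot_m1 between -0.024 and 0.024 m and y of mid_a in the frame of slot_m1 between -0.006 and 0.006 m and z of mid_a in the frame of slot_m1 between -0.006 and 0.006 m) or (x of mid_a in the frame of slot_m2 between -0.024 and 0.024 m and y of mid_a in the frame of slot_m2 between -0.006 and 0.006 m and z of mid_a in the frame of slot_m2 between -0.006 and 0.006 m)) and ((x of mid_b in the frame of slot_m1 between -0.024 and 0.024 m and y of mid_b in the frame of slot_m1 between -0.006 and 0.006 m and z of mid_b in the frame of slot_m1 between -0.006 and 0.006 m) or (x of mid_b in the frame of slot_m2 between -0.024 and 0.024 m and y of mid_b in the frame of slot_m2 between -0.006 and 0.006 m and z of mid_b in the frame of slot_m2 between -0.006 and 0.006 m)) and (x of thick_a in the frame of slot_w between -0.024 and 0.024 m and y of thick_a in the frame of slot_w between -0.006 and 0.006 m and z of thick_a in the frame of slot_w between -0.006 and 0.006 m) and value of joint safe_tray above 0.1 m), for 0.2 s.
At the end, for the whole second after the job is handed in: Every pack present stands upright (within 7 degrees) and at rest in a slot of its own width: within 6 mm across and above the slot's floor point and 24 mm along the slot; the tray is shut to within 6 mm (((x of thin_a in the frame of slot_n1 between -0.024 and 0.024 m and y of thin_a in the frame of slot_n1 between -0.006 and 0.006 m and z of thin_a in the frame of slot_n1 between -0.006 and 0.006 m) or (x of thin_a in the frame of slot_n2 between -0.024 and 0.024 m and y of thin_a in the frame of slot_n2 between -0.006 and 0.006 m and z of thin_a in the frame of slot_n2 between -0.006 and 0.006 m)) and angle between each of thin_a, thin_b, mid_a, mid_b, thick_a's own z axis and vertical below 0.12 rad and linear speed of each of thin_a, thin_b, mid_a, mid_b, thick_a below 0.03 m/s and ((x of thin_b in the frame of slot_n1 between -0.024 and 0.024 m and y of thin_b in the frame of slot_n1 between -0.006 and 0.006 m and z of thin_b in the frame of slot_n1 between -0.006 and 0.006 m) or (x of thin_b in the frame of slot_n2 between -0.024 and 0.024 m and y of thin_b in the frame of slot_n2 between -0.006 and 0.006 m and z of thin_b in the frame of slot_n2 between -0.006 and 0.006 m)) and ((x of mid_a in the frame of slot_m1 between -0.024 and 0.024 m and y of mid_a in the frame of slot_m1 between -0.006 and 0.006 m and z of mid_a in the frame of slot_m1 between -0.006 and 0.006 m) or (x of mid_a in the frame of slot_m2 between -0.024 and 0.024 m and y of mid_a in the frame of slot_m2 between -0.006 and 0.006 m and z of mid_a in the frame of slot_m2 between -0.006 and 0.006 m)) and ((x of mid_b in the frame of slot_m1 between -0.024 and 0.024 m and y of mid_b in the frame of slot_m1 between -0.006 and 0.006 m and z of mid_b in the frame of slot_m1 between -0.006 and 0.006 m) or (x of mid_b in the frame of slot_m2 between -0.024 and 0.024 m and y of mid_b in the frame of slot_m2 between -0.006 and 0.006 m and z of mid_b in the frame of slot_m2 between -0.006 and 0.006 m)) and (x of thick_a in the frame of slot_w between -0.024 and 0.024 m and y of thick_a in the frame of slot_w between -0.006 and 0.006 m and z of thick_a in the frame of slot_w between -0.006 and 0.006 m) and value of joint safe_tray below 0.006 m and velocity of joint safe_tray below 0.02 m/s); the robot touches nothing.
It fails at once if another thing on the bench is shoved more than 80 mm (distance of any of driver, tape, tail_fin, bit_case, screw_jar, spanner, rotor_blade from where it was at the start of the episode above 0.08 m).
It fails at once if the tray is slammed (faster than 0.6 m/s) (velocity of joint safe_tray above 0.6 m/s or velocity of joint safe_tray below -0.6 m/s).
Of thin_a, mid_a, thick_a, thin_b, mid_b only 4 to 5 are there at a start; the rules pass over those that are not, and their reading is None.
At some moment in a run one of mid_a, thick_a may be knocked a few centimetres aside while the robot is not near it.
It also fails if it takes over 208 s, if anything falls off the work surface, if the arm or the gripper's body presses on something with over 40 N, if the wrist force passes 120 N, or if a joint passes its speed limit or range.

## Working session

There is one attempt and no reset: what is moved stays moved. The work goes in short steps, Python scripts to look and compute and a shell command to move; the robot and the scene stay as the last step left them, time stands still between calls to the robot, and variables do not carry over. Pictures are saved under pics/ and viewed, and the job is handed in when it is done.

```bash
mkdir -p pics; cat > h.py <<'E'
import numpy as np, cv2
from workcell import ctrl, viewer, nets
def snap(cam,fn=None):
    d=viewer.camera(cam)
    if fn: cv2.imwrite('pics/'+fn,d['pixels'][:,:,::-1])
    return d
def proj(d,P):
    P=np.atleast_2d(P); T=np.array(d['camera_from_world']);K=np.array(d['intrinsics'])
    c=P@T[:3,:3].T+T[:3,3]; u=c@K.T; return u[:,:2]/u[:,2:]
def ray(d,uv):
    T=np.array(d['camera_from_world']);K=np.array(d['intrinsics'])
    R=T[:3,:3]; o=-R.T@T[:3,3]; v=R.T@np.linalg.inv(K)@np.array([uv[0],uv[1],1.]); return o,v/np.linalg.norm(v)
def onz(d,uv,z):
    o,v=ray(d,uv); return o+v*(z-o[2])/v[2]
E
python3 - <<'E'
from h import *
for c in ['top','side']:
    d=snap(c,c+'0.png'); o,v=ray(d,(280,210)); print(c,o.round(3),v.round(3),np.array(d['intrinsics']).round(1).tolist())
    for t in ['safe','charger','thin_a','mid_a','thick_a','tray_handle','safe_tray']:
        for r in nets.outline_of(c,t)[:4]:
            ys,xs=np.where(r['pixels']); print(c,t,round(r['confidence'],2),np.round(r['at']),len(xs),(xs.min(),xs.max(),ys.min(),ys.max()) if len(xs) else '')
print(ctrl.observe())
E
```

```text
top [0.384 0.013 1.418] [ 0.103  0.018 -0.994] [[504.9, 0.0, 279.8], [0.0, 504.9, 214.4], [0.0, 0.0, 1.0]]
top safe 0.85 [348. 135.] 11677 (np.int64(281), np.int64(417), np.int64(85), np.int64(188))
top safe 0.25 [353. 174.] 1881 (np.int64(287), np.int64(417), np.int64(160), np.int64(189))
top charger 0.92 [199. 222.] 4667 (np.int64(143), np.int64(240), np.int64(191), np.int64(264))
top charger 0.23 [353. 173.] 1715 (np.int64(288), np.int64(416), np.int64(161), np.int64(188))
top thin_a 0.83 [218. 238.] 372 (np.int64(213), np.int64(224), np.int64(215), np.int64(255))
top thin_a 0.21 [352. 170.] 1878 (np.int64(287), np.int64(417), np.int64(160), np.int64(189))
top mid_a 0.63 [191. 233.] 535 (np.int64(182), np.int64(199), np.int64(212), np.int64(252))
top mid_a 0.33 [353. 174.] 1762 (np.int64(288), np.int64(417), np.int64(160), np.int64(188))
top thick_a 0.62 [164. 233.] 651 (np.int64(154), np.int64(173), np.int64(214), np.int64(254))
top tray_handle 0.8 [353. 172.] 1627 (np.int64(288), np.int64(416), np.int64(160), np.int64(188))
top tray_handle 0.41 [148. 155.] 1526 (np.int64(105), n
[... 1237 characters left out ...]
8 (np.int64(254), np.int64(296), np.int64(127), np.int64(212))
{'clock': 0.8, 'q': array([-7.36830497e+01,  1.48938082e+01, -7.91184452e+00,  6.71906326e+01,
       -1.07469441e-03,  9.00002155e+01]), 'qd': array([-0.03227015,  0.05610629, -0.0003719 , -0.05831463, -0.03715996,
        0.06212744]), 'effort': array([-2.07578923e-04, -4.05550647e+01,  2.54225188e+01,  6.31975799e-04,
        3.14850290e-06, -4.49159685e-06]), 'ee_pos': array([ 0.14749263, -0.50385615,  0.19173732]), 'tcp_rot': array([1.79996285e+02, 1.07468043e-03, 1.63167347e+01]), 'force': array([-0.11616793,  0.01295935,  0.3804893 ]), 'moment': array([-0.01211798,  0.01052456, -0.05106638]), 'opening': 0.9984551523353306}
```

View pictures.

View pics/top0.png

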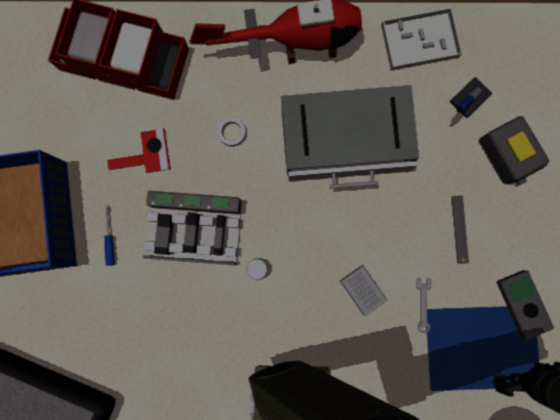

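View pics/side0.png

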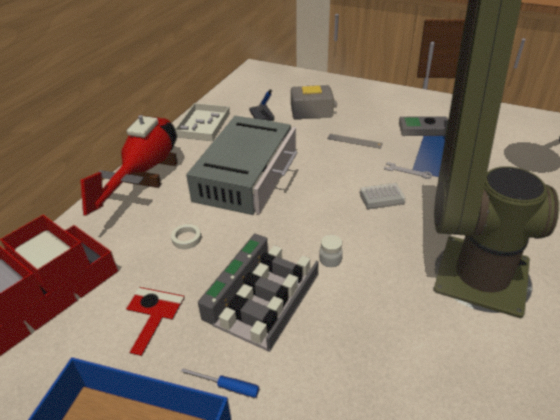

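```bash
python3 - <<'E'
import cv2
a=cv2.imread('pics/top0.png'); b=cv2.imread('pics/side0.png')
def z(im,x0,x1,y0,y1,fn,f):
    cv2.imwrite('pics/'+fn,cv2.resize(im[y0:y1,x0:x1],None,fx=f,fy=f,interpolation=cv2.INTER_CUBIC))
z(a,270,430,80,200,'z_safe_top.png',5)
z(a,135,255,183,273,'z_ch_top.png',6)
z(b,190,330,225,355,'z_ch_side.png',4.5)
E
```

```text
(no output)
```

View pics/z_safe_top.png

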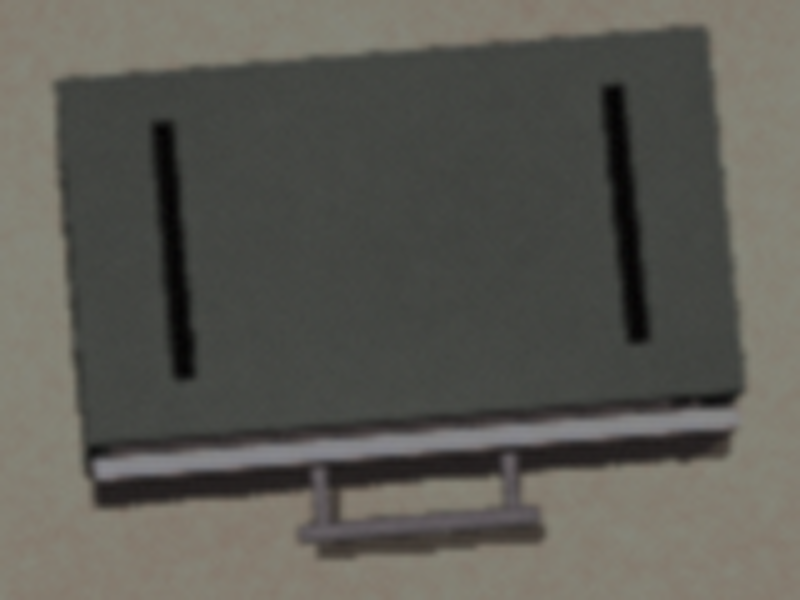

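View pics/z_ch_top.png

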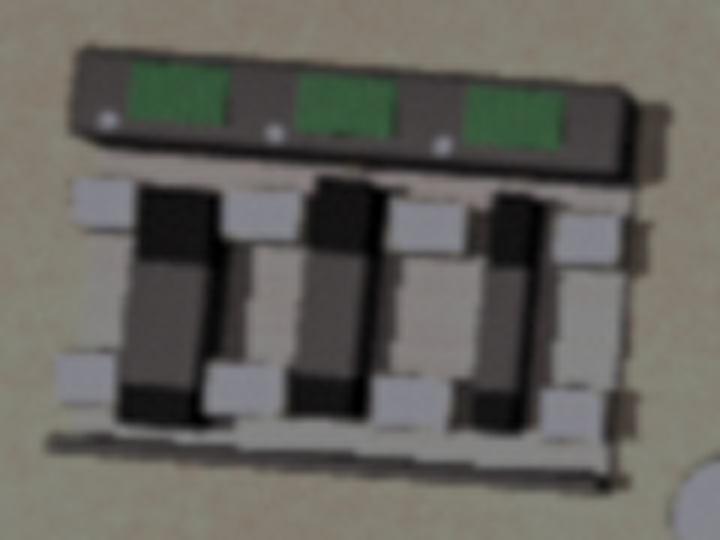

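View pics/z_ch_side.png

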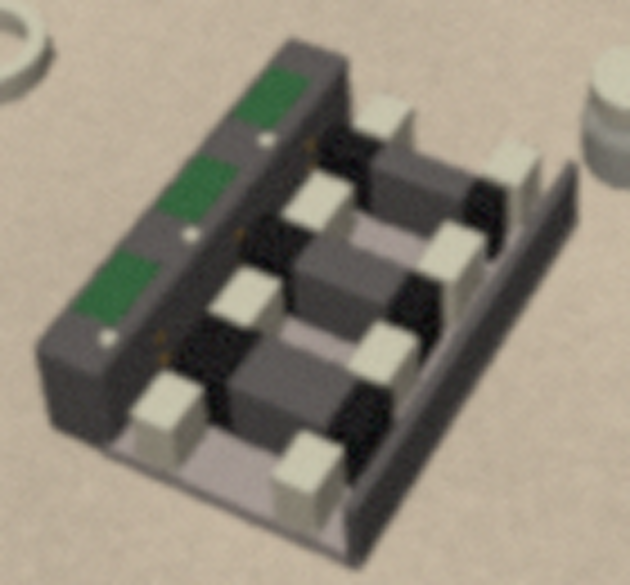

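```bash
python3 - <<'E'
from h import *
d=snap('top')
def P(x,y,f,ox,oy,z): return onz(d,((x+.5)/f-.5+ox,(y+.5)/f-.5+oy),z)
c=[P(x,y,5,270,80,.104) for x,y in[(57,80),(707,28),(742,395),(87,447)]]
c=np.array(c);print(c.round(4)); 
for i in range(4):
    e=c[(i+1)%4]-c[i];print(np.linalg.norm(e).round(4),np.degrees(np.arctan2(e[1],e[0])).round(2))
print('centre',c.mean(0))
h=[P(x,y,5,270,80,.078+.004) for x,y in[(300,535),(540,515)]];print('handle',np.round(h,4),np.linalg.norm(h[0]-h[1]))
f=[P(x,y,5,270,80,.098) for x,y in[(93,468),(737,420)]];print('front',np.round(f,4))
# charger teeth tops z=.050 ; corners per tooth
T=[(75,180,135,228),(222,190,300,240),(388,200,468,252),(555,213,622,265),(57,352,115,403),(207,363,284,414),(373,377,448,427),(542,390,606,440)]
for t in T: print('tooth',P((t[0]+t[2])/2,(t[1]+t[3])/2,6,135,183,.050).round(4))
for n,q in dict(thick=[(140,190),(217,190),(203,422),(119,420)],mid=[(318,183),(376,183),(363,415),(290,412)],thin=[(497,197),(540,197),(517,430),(474,428)]).items():
    q=np.array([P(x,y,6,135,183,.058) for x,y in q]);m=(q[0]+q[1]-q[2]-q[3])/2
    print(n,q.mean(0).round(4),'len',np.linalg.norm(m).round(4),'yaw',np.degrees(np.arctan2(m[1],m[0])).round(2),'w',np.linalg.norm(q[0]-q[1]).round(4),np.linalg.norm(q[2]-q[3]).round(4))
for cam in ['top','side']:
  snap(cam)
  for t in ['driver','tape','tail_fin','bit_case','screw_jar','spanner','rotor_blade']:
    pass
E
```

```text
[[ 0.8277  0.0381  0.104 ]
 [ 0.859  -0.3082  0.104 ]
 [ 0.6605 -0.3244  0.104 ]
 [ 0.6291  0.0196  0.104 ]]
0.3477 -84.83
0.1992 -175.33
0.3454 95.22
0.1995 5.34
centre [ 0.74406484 -0.14372507  0.104     ]
handle [[ 0.5868 -0.0945  0.082 ]
 [ 0.599  -0.2221  0.082 ]] 0.12822871911164813
front [[ 0.6189  0.0163  0.098 ]
 [ 0.6483 -0.3232  0.098 ]]
tooth [0.5035 0.3867 0.05  ]
tooth [0.4993 0.3153 0.05  ]
tooth [0.4953 0.239  0.05  ]
tooth [0.4903 0.1659 0.05  ]
tooth [0.4245 0.3924 0.05  ]
tooth [0.4205 0.3197 0.05  ]
tooth [0.4154 0.2447 0.05  ]
tooth [0.4106 0.1706 0.05  ]
thick [0.4574 0.3535 0.058 ] len 0.1044 yaw -2.29 w 0.035 0.0379
mid [0.4616 0.278  0.058 ] len 0.1043 yaw -3.34 w 0.0263 0.0329
thin [0.456  0.2009 0.058 ] len 0.1049 yaw -4.22 w 0.0195 0.0194
```

```bash
cat >> h.py <<'E'
from scipy.spatial.transform import Rotation as Rn
def tgt(x,y,z,yaw,step=5.0,deg=10):
    s=ctrl.observe(); p=np.array(s['ee_pos']); R=Rn.from_euler('xyz',s['tcp_rot'],degrees=True)
    G=Rn.from_euler('xyz',[180,0,yaw],degrees=True)
    w=(R.inv()*G).as_rotvec(degrees=True); d=(np.array([x,y,z])-p)*100
    print('now',p.round(4),np.round(s['tcp_rot'],2),'op',round(s['opening'],3),'F',np.round(s['force'],1),'t',round(s['clock'],2))
    n=max(1,int(np.ceil(max(np.linalg.norm(d)/step,np.linalg.norm(w)/deg))))
    print('tool total',R.inv().apply(d).round(2),w.round(2),'n',n)
    for i in range(n):
        print((R.inv().apply(d/n)).round(1).tolist(),(w/n).round(1).tolist()); R=R*Rn.from_rotvec(w/n,degrees=True)
E
python3 - <<'E'
from h import *
tgt(0.593,-0.158,0.15,95.1)
E
```

```text
now [ 0.1475 -0.5038  0.1917] [-180.      0.     16.32] op 1.0 F [0.2 0.  0.5] t 0.95
tool total [ 52.47 -20.67   4.17] [ -0.     0.   -78.78] n 12
[4.4, -1.7, 0.3] [-0.0, 0.0, -6.6]
[4.5, -1.2, 0.3] [-0.0, 0.0, -6.6]
[4.6, -0.7, 0.3] [-0.0, 0.0, -6.6]
[4.7, -0.1, 0.3] [-0.0, 0.0, -6.6]
[4.7, 0.4, 0.3] [-0.0, 0.0, -6.6]
[4.6, 0.9, 0.3] [-0.0, 0.0, -6.6]
[4.5, 1.4, 0.3] [-0.0, 0.0, -6.6]
[4.3, 1.9, 0.3] [-0.0, 0.0, -6.6]
[4.0, 2.4, 0.3] [-0.0, 0.0, -6.6]
[3.7, 2.9, 0.3] [-0.0, 0.0, -6.6]
[3.4, 3.3, 0.3] [-0.0, 0.0, -6.6]
[3.0, 3.6, 0.3] [-0.0, 0.0, -6.6]
```

```bash
python3 -m creep '[[2.8,4.4,-1.7,0.3,0,0,-6.6],[2.8,4.5,-1.2,0.3,0,0,-6.6],[2.8,4.6,-0.7,0.3,0,0,-6.6],[2.8,4.7,-0.1,0.3,0,0,-6.6],[2.8,4.7,0.4,0.3,0,0,-6.6],[2.8,4.6,0.9,0.3,0,0,-6.6],[2.8,4.5,1.4,0.3,0,0,-6.6],[2.8,4.3,1.9,0.3,0,0,-6.6]]' 60; python3 - <<'E'
from h import *
tgt(0.593,-0.158,0.15,95.1)
E
```

```text
clock: 1.95
ee_pos: [0.4485, -0.2668, 0.1677]
tcp_rot: [179.7, 0.2, 70.4]
force: [-0.1, -1.2, 0.7]
opening: 0.33
now [ 0.4485 -0.2668  0.1677] [179.74   0.21  70.41] op 0.33 F [-0.1 -1.2  0.7] t 1.95
tool total [15.1   9.96  1.76] [  0.21   0.26 -24.69] n 4
[3.8, 2.5, 0.4] [0.1, 0.1, -6.2]
[3.5, 2.9, 0.4] [0.1, 0.1, -6.2]
[3.2, 3.2, 0.4] [0.1, 0.1, -6.2]
[2.8, 3.6, 0.4] [0.1, 0.1, -6.2]
```

```bash
python3 -m creep '[[2.8,3.8,2.5,0.4,0,0,-6.2],[2.8,3.5,2.9,0.4,0,0,-6.2],[2.8,3.2,3.2,0.4,0,0,-6.2],[2.8,2.8,3.6,0.4,0,0,-6.2],[2.8,0,0,0,0,0,0]]'; python3 - <<'E'
from h import *
tgt(0.593,-0.158,0.15,95.1)
d=snap('side','side1.png'); snap('top','top1.png')
E
```

```text
clock: 2.58
ee_pos: [0.6, -0.1497, 0.1506]
tcp_rot: [179.8, 0.4, 96.3]
force: [-1.0, 0.1, 0.3]
opening: 0.329
now [ 0.6    -0.1497  0.1506] [179.77   0.36  96.33] op 0.329 F [-1.   0.1  0.3] t 2.58
tool total [-0.75 -0.79  0.06] [0.24 0.36 1.23] n 1
[-0.8, -0.8, 0.1] [0.2, 0.4, 1.2]
```

View pics/side1.png

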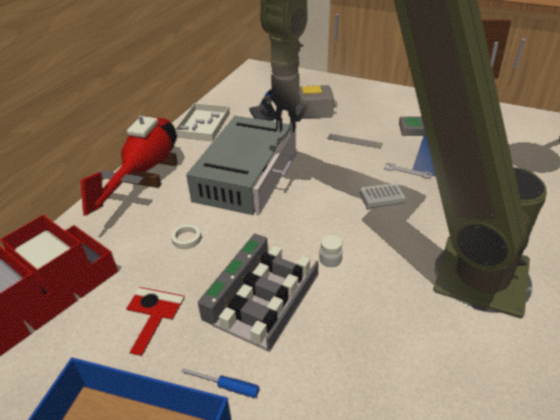

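```bash
python3 -m creep '[[2.8,-0.8,-0.8,0.1,0.2,0.4,1.2],[2.8,0,0,0,0,0,0]]'; python3 - <<'E'
from h import *
tgt(0.593,-0.158,0.068,95.1,step=2.5)
d=snap('side')
u=np.array([-.089,.996,0]);
im=d['pixels'][:,:,::-1].copy()
im=cv2.resize(im[100:230,180:320],None,fx=5,fy=5,interpolation=cv2.INTER_CUBIC)
for s in np.linspace(-.06,.06,5):
    p=proj(d,np.array([.593,-.158,.078])+s*u)[0]; print(p.round(1)); cv2.circle(im,(int((p[0]-180+.5)*5),int((p[1]-100+.5)*5)),3,(0,0,255),-1)
cv2.imwrite('pics/side2z.png',im)
E
```

```text
clock: 2.92
ee_pos: [0.5879, -0.1626, 0.1504]
tcp_rot: [-179.9, -0.0, 94.7]
force: [-0.4, -0.0, -0.5]
opening: 0.327
now [ 0.5879 -0.1626  0.1504] [-1.7986e+02 -2.0000e-02  9.4650e+01] op 0.327 F [-0.4 -0.  -0.5] t 2.92
tool total [0.41 0.56 8.24] [-0.14 -0.02 -0.45] n 4
[0.1, 0.1, 2.1] [-0.0, -0.0, -0.1]
[0.1, 0.1, 2.1] [-0.0, -0.0, -0.1]
[0.1, 0.1, 2.1] [-0.0, -0.0, -0.1]
[0.1, 0.1, 2.1] [-0.0, -0.0, -0.1]
[295.5 152.5]
[292.5 157.8]
[289.3 163.2]
[286.1 168.8]
[282.8 174.5]
```

View pics/side2z.png

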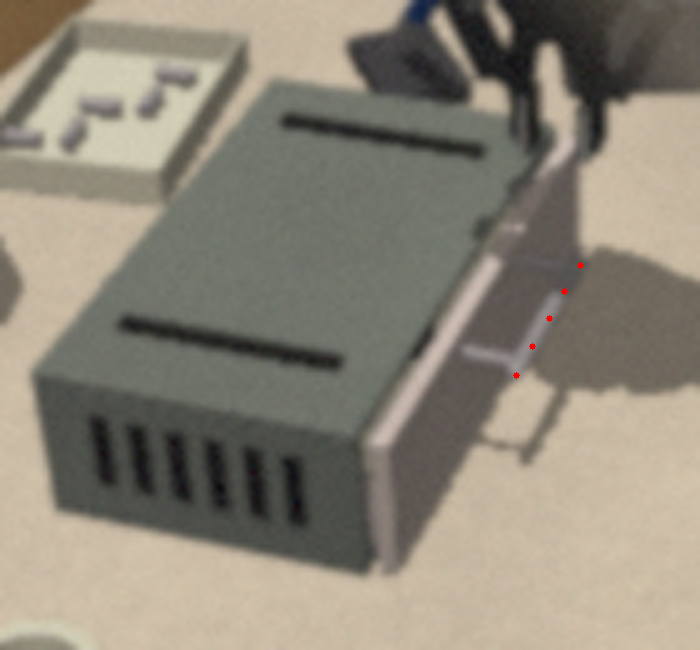

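```bash
python3 -m creep '[[2.8,0.3,0.4,1.5,0,0,-0.4],[2.8,0,0,0,0,0,0]]'; python3 - <<'E'
from h import *
tgt(0.593,-0.158,0.068,95.1,step=2)
E
```

```text
clock: 3.22
ee_pos: [0.5915, -0.1598, 0.1348]
tcp_rot: [-179.9, -0.0, 95.0]
force: [-0.6, -0.3, -0.1]
opening: 0.327
now [ 0.5915 -0.1598  0.1348] [-1.7991e+02 -3.0000e-02  9.4980e+01] op 0.327 F [-0.6 -0.3 -0.1] t 3.23
tool total [0.16 0.18 6.68] [-0.09 -0.03 -0.12] n 4
[0.0, 0.0, 1.7] [-0.0, -0.0, -0.0]
[0.0, 0.0, 1.7] [-0.0, -0.0, -0.0]
[0.0, 0.0, 1.7] [-0.0, -0.0, -0.0]
[0.0, 0.0, 1.7] [-0.0, -0.0, -0.0]
```

```bash
python3 -m creep '[[2.8,0.1,0.1,1.8,0,0,0],[2.8,0,0,1.8,0,0,0],[2.8,0,0,1.8,0,0,0],[2.8,0,0,1.6,0,0,0],[2.8,0,0,0,0,0,0]]'; python3 - <<'E'
from h import *
tgt(0.593,-0.158,0.062,95.1,step=2)
E
```

```text
clock: 3.85
ee_pos: [0.5925, -0.1581, 0.0623]
tcp_rot: [-179.9, -0.0, 95.0]
force: [-1.0, 0.6, 0.3]
opening: 0.328
now [ 0.5925 -0.1581  0.0623] [-1.7991e+02 -3.0000e-02  9.5030e+01] op 0.328 F [-1.   0.6  0.3] t 3.85
tool total [0.01 0.06 0.03] [-0.09 -0.03 -0.07] n 1
[0.0, 0.1, 0.0] [-0.1, -0.0, -0.1]
```

```bash
python3 -m creep '[[0.6,0,0,0,0,0,0],[0.6,0,0,0,0,0,0],[0.6,0,0,0,0,0,0],[0.6,0,0,0,0,0,0]]' 50
```

```text
clock: 4.35
ee_pos: [0.5943, -0.1585, 0.0648]
tcp_rot: [179.9, 0.1, 95.0]
force: [-0.3, 0.5, -0.5]
opening: 0.071
```

```bash
python3 -m creep '[[0,0,0,0,0,0,0],[0,0,0,0,0,0,0],[0,0,0,0,0,0,0]]' 50; python3 - <<'E'
from h import *
for c in ['side','top']:
    d=snap(c,c+'3.png')
    p=proj(d,[.593,-.158,.078])[0];im=d['pixels'][:,:,::-1]; x,y=map(int,p)
    cv2.imwrite('pics/%s3z.png'%c,cv2.resize(im[y-50:y+50,x-60:x+60],None,fx=5,fy=5,interpolation=cv2.INTER_CUBIC))
E
```

```text
clock: 4.72
ee_pos: [0.5945, -0.1585, 0.0652]
tcp_rot: [179.8, 0.1, 95.0]
force: [0.4, 0.1, 0.2]
opening: 0.001
```

View pics/side3z.png

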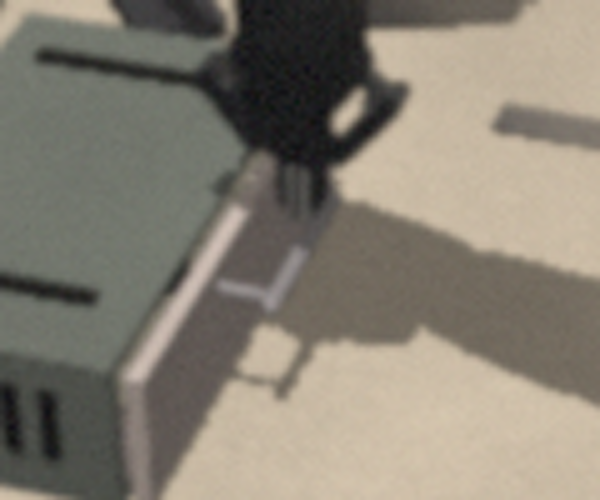

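View pics/top3z.png

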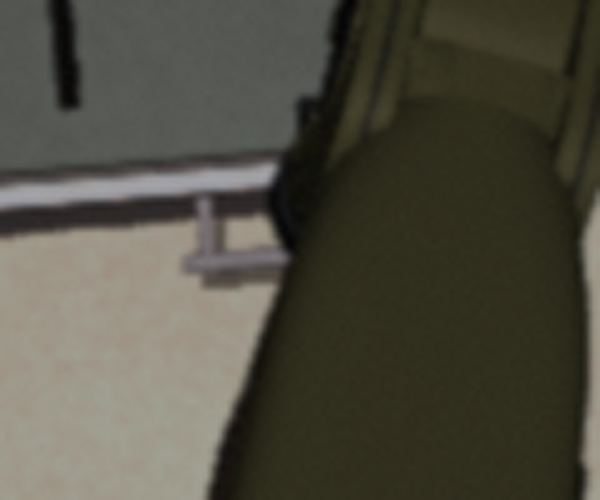

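```bash
python3 - <<'E'
from h import *
d=snap('side')
print(np.array(d['camera_from_world']).round(4).tolist())
p0=proj(d,[.593,-.158,.078])[0];x,y=map(int,p0)
im=cv2.resize(d['pixels'][y-40:y+40,x-50:x+50,::-1],None,fx=8,fy=7.5,interpolation=cv2.INTER_CUBIC)
im=np.clip(im.astype(float)*1.8,0,255).astype(np.uint8)
def mk(P,c):
    p=proj(d,P)[0]; cv2.circle(im,(int((p[0]-x+50+.5)*8),int((p[1]-y+40+.5)*7.5)),3,c,-1)
u=np.array([-.089,.996,0])
mk([.5945,-.1585,.065],(0,255,0)); mk([.5945,-.1585,.095],(255,255,0))
for s in np.linspace(-.06,.06,9): mk(np.array([.593,-.158,.078])+s*u,(0,0,255))
cv2.imwrite('pics/side4z.png',im)
E
```

```text
[[-0.9137, -0.4061, -0.0157, 0.4881], [-0.2512, 0.5949, -0.7635, 0.169], [0.3194, -0.6937, -0.6456, 1.2254], [0.0, 0.0, 0.0, 1.0]]
```

View pics/side4z.png

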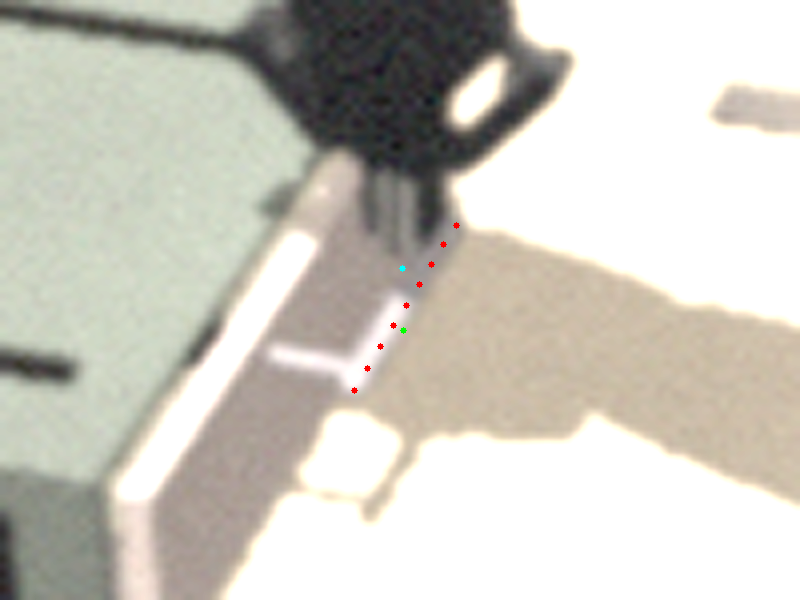

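```bash
python3 - <<'E'
from h import *
out=[]
for c,fn,p in [('top','top0.png',[.1475,-.5038,.1917]),('side','side1.png',[.6,-.1497,.1506])]:
    d=snap(c); im=cv2.imread('pics/'+fn); q=proj(d,p)[0]; x,y=map(int,q); print(q)
    x0=min(max(x-40,0),480);y0=min(max(y-40,0),340)
    z=cv2.resize(im[y0:y0+80,x0:x0+80],None,fx=5,fy=5,interpolation=cv2.INTER_CUBIC)
    z=np.clip(z*2.2,0,255).astype(np.uint8)
    for dz,col in [(0,(0,255,0)),(.02,(255,255,0)),(.04,(0,0,255))]:
        q=proj(d,np.array(p)+[0,0,dz])[0]; cv2.circle(z,(int((q[0]-x0+.5)*5),int((q[1]-y0+.5)*5)),3,col,-1)
    out.append(z)
cv2.imwrite('pics/chk.png',np.hstack(out))
E
```

```text
[506.69822346 366.43402064]
[285.66498983 143.59294394]
```

View pics/chk.png

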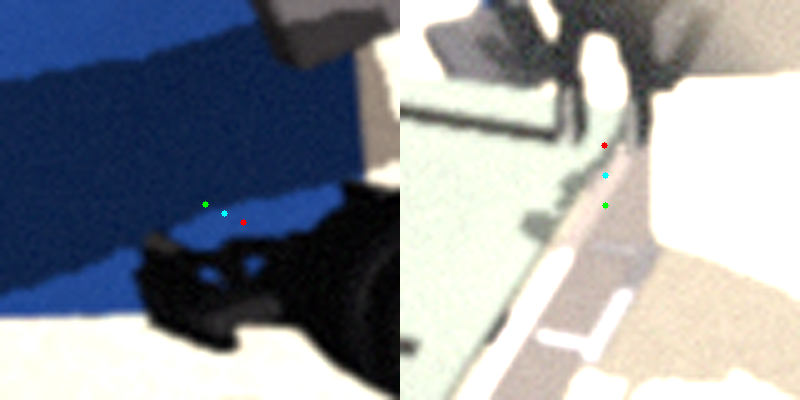

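```bash
python3 - <<'E'
from h import *
d=snap('top'); im=cv2.imread('pics/top0.png')
z=np.clip(cv2.resize(im[320:420,440:560],None,fx=6,fy=6,interpolation=cv2.INTER_CUBIC)*2.5,0,255).astype(np.uint8)
P=np.array([.1475,-.5038,.1917]); ty=np.array([np.sin(np.radians(16.3)),-np.cos(np.radians(16.3)),0])
for off,col in [(0*ty,(0,255,0)),(.042*ty,(0,0,255)),(-.042*ty,(255,0,255)),(np.array([0,0,.073]),(255,255,0)),(np.array([0,0,.2]),(0,255,255))]:
    q=proj(d,P+off)[0]; cv2.circle(z,(int((q[0]-440+.5)*6),int((q[1]-320+.5)*6)),4,col,-1)
cv2.imwrite('pics/chk2.png',z)
d=snap('side'); print(proj(d,[[0,0,0],[.1,0,0],[0,.1,0]]))
E
```

```text
[[481.84415525 275.39387073]
 [441.1918158  263.86187493]
 [476.33271    304.72677686]]
```

View pics/chk2.png

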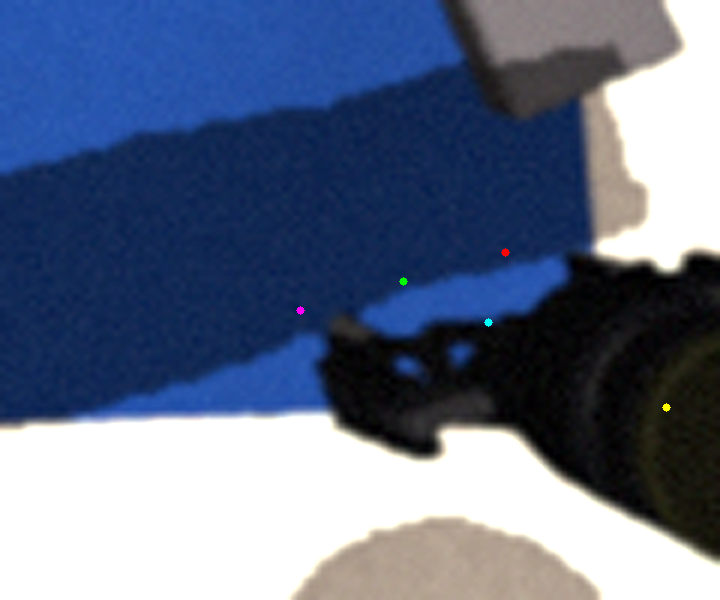

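```bash
python3 -c "
from workcell import ctrl; print(ctrl.tcp_to_grasp)"; for i in 1 2 3 4 5; do python3 -m creep '[[0,0,0,0.4,0,0,0],[0,0,0,0,0,0,0]]' | egrep 'ee_pos|force'; done
```

```text
0.0187
ee_pos: [0.5944, -0.1585, 0.0607]
force: [0.3, -1.1, 0.6]
ee_pos: [0.5943, -0.1585, 0.0563]
force: [-0.2, 0.4, 0.6]
ee_pos: [0.5943, -0.1585, 0.052]
force: [-0.9, -0.4, 0.7]
ee_pos: [0.5943, -0.1585, 0.0477]
force: [-0.3, -0.2, 0.6]
ee_pos: [0.5948, -0.1586, 0.044]
force: [-0.1, 0.7, 0.6]
```

```bash
for i in 1 2 3; do python3 -m creep '[[0,0,0,0.3,0,0,0],[0,0,0,0,0,0,0]]' | egrep 'ee_pos|force'; done
python3 - <<'E'
from h import *
d=snap('side')
p0=proj(d,[.593,-.158,.078])[0];x,y=map(int,p0)
im=cv2.resize(d['pixels'][y-40:y+40,x-50:x+50,::-1],None,fx=8,fy=7.5,interpolation=cv2.INTER_CUBIC)
im=np.clip(im.astype(float)*1.8,0,255).astype(np.uint8)
cv2.imwrite('pics/side5z.png',im)
E
```

```text
ee_pos: [0.5974, -0.1586, 0.0444]
force: [-0.1, -0.0, -0.4]
ee_pos: [0.5994, -0.1586, 0.0441]
force: [-0.3, 0.4, -0.1]
ee_pos: [0.6018, -0.1585, 0.0441]
force: [1.3, 0.3, -0.6]
```

View pics/side5z.png

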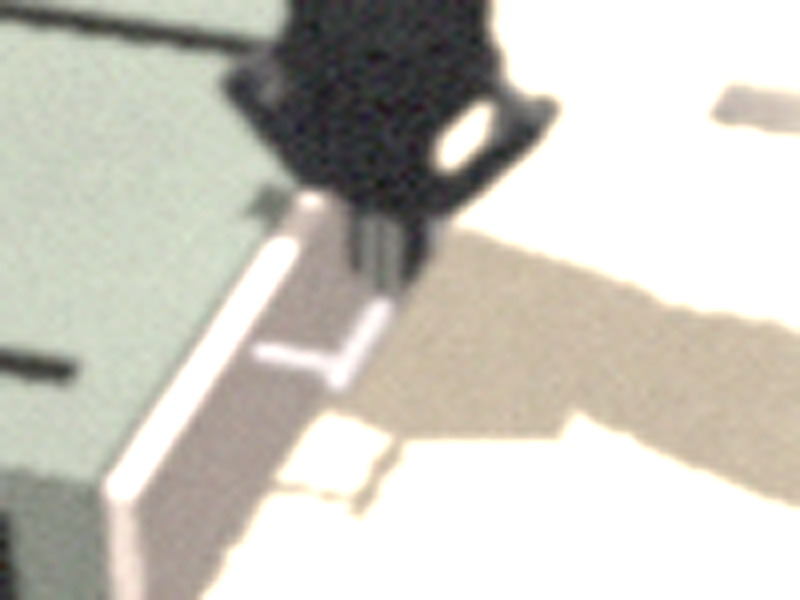

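```bash
python3 - <<'E'
from h import *
s=ctrl.observe()
for k in s: print(k,np.round(s[k],2))
E
```

```text
clock 7.12
q [-14.88  28.7   -9.51  50.69   0.2   70.04]
qd [ 0.04  0.26 -0.05 -0.43  0.15 -0.12]
effort [ -0.16 -50.29  22.17   0.06  -0.15  -0.  ]
ee_pos [ 0.6  -0.16  0.04]
tcp_rot [178.9    0.19  95.08]
force [0.19 0.85 5.43]
moment [ 0.13 -0.2   0.  ]
opening 0.0
```

```bash
python3 -m creep '[[2.8,0,0,-1.5,0,0,0],[2.8,0,0,-1.5,0,0,0],[2.8,0,0,0,0,0,0],[2.8,0,0,0,0,0,0]]';python3 - <<'E'
from h import *
tgt(0.593,-0.158,0.020,95.1,step=2)
E
```

```text
clock: 7.62
ee_pos: [0.5999, -0.1586, 0.0743]
tcp_rot: [179.1, 0.2, 95.1]
force: [-0.2, 0.7, -0.2]
opening: 0.324
now [ 0.5999 -0.1586  0.0743] [1.7908e+02 1.6000e-01 9.5070e+01] op 0.324 F [-0.2  0.7 -0.2] t 7.62
tool total [ 0.14 -0.76  5.42] [ 0.92  0.16 -0.03] n 3
[0.0, -0.3, 1.8] [0.3, 0.1, -0.0]
[0.0, -0.2, 1.8] [0.3, 0.1, -0.0]
[0.0, -0.2, 1.8] [0.3, 0.1, -0.0]
```

```bash
python3 -m creep '[[2.8,0,-0.7,0,0.9,0,0],[2.8,0,0,0,0,0,0]]';python3 - <<'E'
from h import *
tgt(0.593,-0.158,0.020,95.1,step=2)
E
```

```text
clock: 7.88
ee_pos: [0.5917, -0.1592, 0.0734]
tcp_rot: [-179.9, 0.1, 95.1]
force: [-0.4, -0.0, -0.3]
opening: 0.332
now [ 0.5917 -0.1592  0.0734] [-1.7987e+02  1.4000e-01  9.5060e+01] op 0.332 F [-0.4 -0.  -0.3] t 7.88
tool total [0.12 0.15 5.34] [-0.13  0.14 -0.04] n 3
[0.0, 0.1, 1.8] [-0.0, 0.0, -0.0]
[0.0, 0.0, 1.8] [-0.0, 0.0, -0.0]
[0.0, 0.0, 1.8] [-0.0, 0.0, -0.0]
```

```bash
python3 -m creep '[[2.8,0,0.1,1.3,0,0,0],[2.8,0,0,1.3,0,0,0],[2.8,0,0,1.3,0,0,0],[2.8,0,0,1.3,0,0,0],[2.8,0,0,0,0,0,0]]' ; python3 -m creep '[[0,0,0,0,0,0,0],[0,0,0,0,0,0,0],[0,0,0,0,0,0,0],[0,0,0,0,0,0,0]]' 60
```

```text
clock: 8.5
ee_pos: [0.5913, -0.1588, 0.0157]
tcp_rot: [-179.7, 0.1, 95.1]
force: [0.4, -0.9, 0.1]
opening: 0.331
clock: 9.0
ee_pos: [0.5927, -0.1588, 0.0163]
tcp_rot: [-179.8, 0.1, 95.1]
force: [0.9, 0.4, -2.6]
opening: 0.103
```

```bash
python3 -m creep '[[0,0,-2,0,0,0,0],[0,0,-2,0,0,0,0],[0,0,-2,0,0,0,0],[0,0,-2,0,0,0,0],[0,0,-2,0,0,0,0],[0,0,-2,0,0,0,0],[0,0,-2,0,0,0,0]]'; python3 - <<'E'
from h import *
p=np.array(ctrl.observe()['ee_pos']);print((p-[.5927,-.1588,.0163])@[-.996,-.089,0])
E
```

```text
clock: 9.88
ee_pos: [0.4576, -0.1714, 0.0163]
tcp_rot: [179.4, 0.1, 95.2]
force: [2.6, -0.1, -3.0]
opening: 0.107
0.13565506743160902
```

```bash
python3 -m creep '[[0,0,-1.5,0,0,0,0],[0,0,-1.2,0,0,0,0],[0,0,-1,0,0,0,0],[0,0,-1,0,0,0,0]]'; python3 - <<'E'
from h import *
p=np.array(ctrl.observe()['ee_pos']);print((p-[.5927,-.1588,.0163])@[-.996,-.089,0])
E
```

```text
clock: 10.38
ee_pos: [0.4454, -0.172, 0.0167]
tcp_rot: [175.7, -0.5, 95.7]
force: [27.2, 6.8, -28.5]
opening: 0.107
0.14793211786238677
```

```bash
python3 -m creep '[[2.8,0,0.2,0,3,0,0],[2.8,0,0,0,0,0,0],[2.8,0,0,-1.5,0,0,0],[2.8,0,0,-2,0,0,0],[2.8,0,0,-3,0,0,0],[2.8,0,0,-3,0,0,0]]'; python3 - <<'E'
from h import *
for c in ['side','top']:
    d=snap(c,c+'6.png')
E
```

```text
clock: 11.12
ee_pos: [0.4396, -0.1719, 0.1123]
tcp_rot: [179.1, -0.6, 95.7]
force: [0.3, 0.7, -0.4]
opening: 0.327
```

View pics/top6.png

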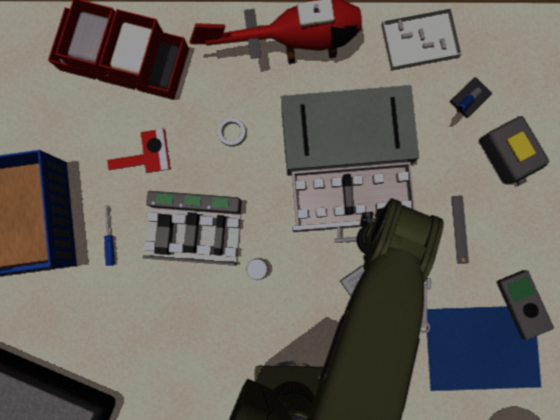

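View pics/side6.png

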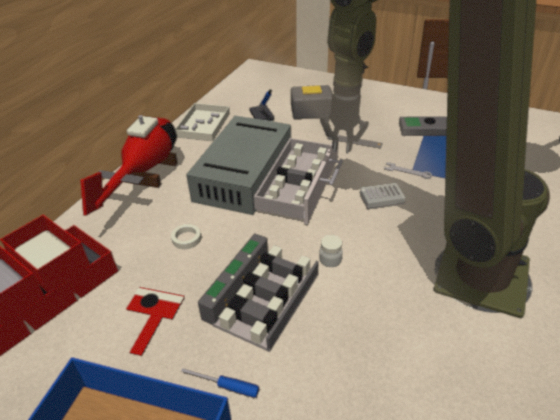

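```bash
python3 - <<'E'
import cv2
a=cv2.imread('pics/top6.png')
cv2.imwrite('pics/z6.png',cv2.resize(a[150:250,280:430],None,fx=5.3333,fy=5.3333,interpolation=cv2.INTER_CUBIC))
b=cv2.imread('pics/side6.png')
cv2.imwrite('pics/z6s.png',cv2.resize(b[120:230,240:360],None,fx=5,fy=5,interpolation=cv2.INTER_CUBIC))
E
```

```text
(no output)
```

View pics/z6.png

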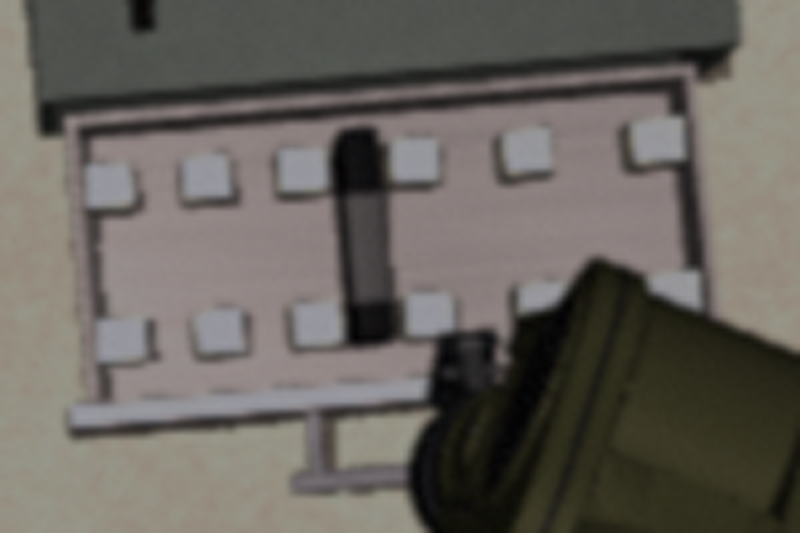

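View pics/z6s.png

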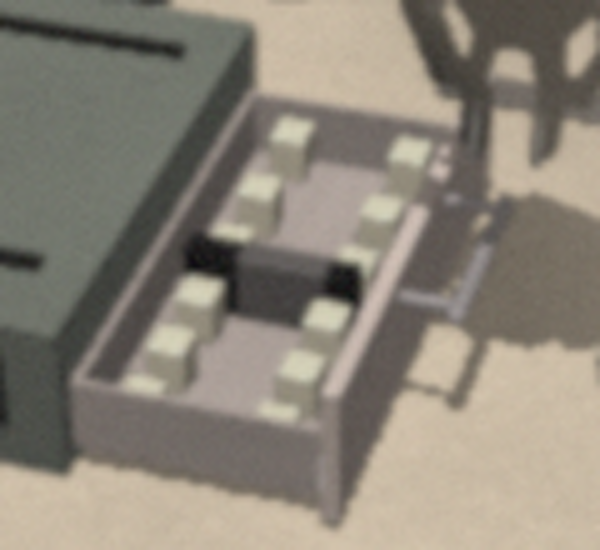

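```bash
python3 - <<'E'
from h import *
d=snap('top')
for t in ['thin_a','mid_a','thick_a']:
    for r in nets.outline_of('top',t)[:4]:
        ys,xs=np.where(r['pixels']); print(t,round(r['confidence'],2),np.round(r['at']),len(xs),(xs.min(),xs.max(),ys.min(),ys.max()))
d2=snap('side')
for t in ['thin_a','mid_a','thick_a']:
    for r in nets.outline_of('side',t)[:4]:
        ys,xs=np.where(r['pixels']); print('side',t,round(r['confidence'],2),np.round(r['at']),len(xs))
def P(x,y,z,f=5.3333,ox=280,oy=150): return onz(d,((x+.5)/f-.5+ox,(y+.5)/f-.5+oy),z)
C=np.array([.744,-.1437]);u=np.array([.9960,.0889]);v=np.array([-.0889,.9960])
def S(p): q=p[:2]-C; return np.array([q@u,q@v,p[2]]).round(4)
print('front',S(P(75,416,.098)),S(P(425,390,.098)))
print('front before',S(np.array([.6189,.0163,.098])),S(np.array([.6483,-.3232,.098])))
print('handle end',S(P(292,483,.08)), 'before',S(np.array([.5868,-.0945,.08])))
T=[(110,185),(208,178),(302,170),(413,160),(526,151),(660,140),(123,340),(220,332),(317,324),(430,314)]
for t in T: print('tooth',S(P(*t,.048)))
for n,q in dict(packtop=(358,128),packL=(345,230),packR=(388,230),packbot=(372,342)).items(): print(n,S(P(*q,.062)))
E
```

```text
thin_a 0.82 [346. 198.] 419 (np.int64(341), np.int64(354), np.int64(174), np.int64(215))
mid_a 0.75 [190. 234.] 496 (np.int64(183), np.int64(198), np.int64(213), np.int64(252))
mid_a 0.2 [341. 192.] 6084 (np.int64(291), np.int64(414), np.int64(162), np.int64(241))
thick_a 0.77 [164. 238.] 609 (np.int64(154), np.int64(172), np.int64(214), np.int64(254))
side thin_a 0.62 [281. 266.] 639
side thin_a 0.61 [295. 175.] 409
side thin_a 0.33 [304. 182.] 4006
side mid_a 0.92 [267. 290.] 788
side thick_a 0.79 [253. 312.] 1001
front [-0.2552  0.1673  0.098 ] [-0.2555 -0.0047  0.098 ]
front before [-0.1104  0.1705  0.098 ] [-0.1113 -0.1703  0.098 ]
handle end [-0.2953  0.0624  0.08  ] before [-0.1522  0.063   0.08  ]
tooth [-0.1346  0.1394  0.048 ]
tooth [-0.1349  0.089   0.048 ]
tooth [-0.1345  0.0406  0.048 ]
tooth [-0.1338 -0.0165  0.048 ]
tooth [-0.1336 -0.0746  0.048 ]
tooth [-0.1333 -0.1434  0.048 ]
tooth [-0.2149  0.139   0.048 ]
tooth [-0.2146  0.0894  0.048 ]
tooth [-0.2143  0.0398  0.048 ]
tooth [-0.2136 -0.0181  0.048 ]
packtop [-0.1174  0.0119  0.062 ]
packL [-0.169  0.023  0.062]
packR [-0.1707  0.0014  0.062 ]
packbot [-0.2268  0.0144  0.062 ]
```

```bash
python3 - <<'E'
from h import *
tgt(0.449,-0.171,0.016,95.1,step=2)
E
python3 -m creep '[[2.8,0,0.9,0,0.9,0.3,0.6],[2.8,0,0,0,0,0,0]]'
python3 - <<'E'
from h import *
tgt(0.449,-0.171,0.016,95.1,step=2)
E
```

```text
now [ 0.4403 -0.1717  0.1106] [179.14  -0.63  95.7 ] op 0.329 F [ 0.3 -0.7 -0.3] t 11.62
tool total [-0.12  0.73  9.47] [ 0.85 -0.63  0.6 ] n 5
[-0.0, 0.1, 1.9] [0.2, -0.1, 0.1]
[-0.0, 0.2, 1.9] [0.2, -0.1, 0.1]
[-0.0, 0.2, 1.9] [0.2, -0.1, 0.1]
[-0.0, 0.2, 1.9] [0.2, -0.1, 0.1]
[-0.0, 0.2, 1.9] [0.2, -0.1, 0.1]
clock: 11.88
ee_pos: [0.4498, -0.1707, 0.1101]
tcp_rot: [-179.8, -1.0, 95.1]
force: [-0.2, 0.8, 0.7]
opening: 0.33
now [ 0.4498 -0.1707  0.1101] [-179.84   -0.98   95.06] op 0.33 F [-0.2  0.8  0.7] t 11.88
tool total [-0.18 -0.06  9.41] [-0.16 -0.98 -0.03] n 5
[-0.0, -0.0, 1.9] [-0.0, -0.2, -0.0]
[-0.0, -0.0, 1.9] [-0.0, -0.2, -0.0]
[-0.0, -0.0, 1.9] [-0.0, -0.2, -0.0]
[-0.0, -0.0, 1.9] [-0.0, -0.2, -0.0]
[-0.0, -0.0, 1.9] [-0.0, -0.2, -0.0]
```

```bash
python3 -m creep '[[2.8,0,0,1.8,0,-0.9,0],[2.8,0,0,1.8,0,0,0],[2.8,0,0,1.8,0,0,0],[2.8,0,0,1.8,0,0,0],[2.8,0,0,1.7,0,0,0],[2.8,0,0,0,0,0,0]]';python3 -m creep '[[0,0,0,0,0,0,0],[0,0,0,0,0,0,0],[0,0,0,0,0,0,0],[0,0,0,0,0,0,0]]' 80;python3 -m creep '[[0,0,-1,0,0,0,0],[0,0,-1,0,0,0,0],[0,0,-1,0,0,0,0],[0,0,-1,0,0,0,0]]'
```

```text
clock: 12.62
ee_pos: [0.452, -0.1706, 0.0182]
tcp_rot: [-179.8, -0.0, 95.1]
force: [0.6, -0.2, -0.1]
opening: 0.327
clock: 13.12
ee_pos: [0.4519, -0.1706, 0.0187]
tcp_rot: [-179.8, -0.0, 95.2]
force: [0.2, 0.4, -5.3]
opening: 0.099
clock: 13.62
ee_pos: [0.444, -0.1709, 0.019]
tcp_rot: [176.8, -0.5, 95.6]
force: [28.6, 6.9, -33.9]
opening: 0.099
```

```bash
python3 - <<'E'
from h import *
s=ctrl.observe(); print(np.round(s['q'],1),np.round(s['effort'],1),s['force'].round(1),np.round(s['moment'],2))
d=snap('side'); cv2.imwrite('pics/s7.png',cv2.resize(np.clip(d['pixels'][110:240,230:400,::-1]*1.3,0,255).astype(np.uint8),None,fx=4.6,fy=4.6,interpolation=cv2.INTER_CUBIC))
d=snap('top'); cv2.imwrite('pics/t7.png',cv2.resize(np.clip(d['pixels'][150:320,280:440,::-1]*1.8,0,255).astype(np.uint8),None,fx=3.5,fy=3.5,interpolation=cv2.INTER_CUBIC))
E
```

```text
[-22.6  16.8 -34.2  36.4   2.   61.9] [ -7.7 -49.4  14.5   8.9  -4.7  -0. ] [ 28.6   6.9 -33.9] [ 1.19 -4.82 -0.07]
```

View pics/s7.png

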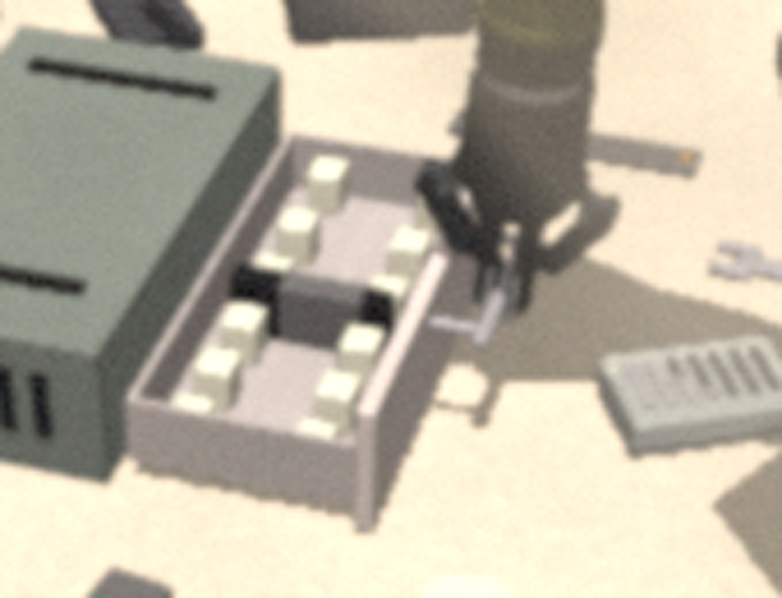

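View pics/t7.png

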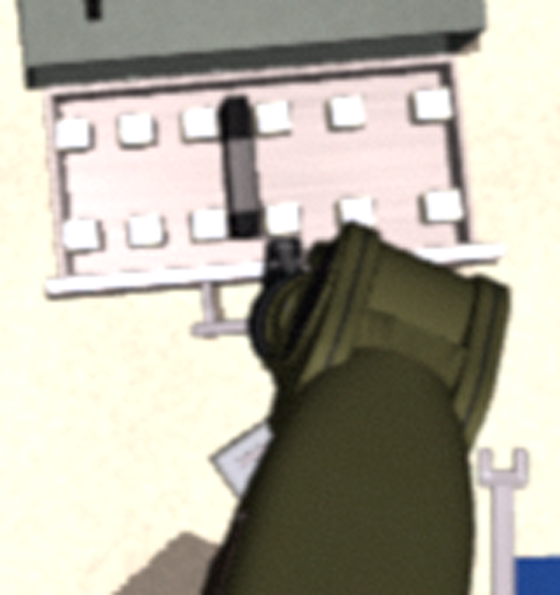

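```bash
python3 -m creep '[[0,0,-1.5,0,3,0,0],[0,0,-1.5,0,2,0,0]]' 120; python3 - <<'E'
from h import *
d=snap('top','top8.png'); cv2.imwrite('pics/t8.png',cv2.resize(np.clip(d['pixels'][150:250,280:430,::-1]*1.8,0,255).astype(np.uint8),None,fx=5.3333,fy=5.3333,interpolation=cv2.INTER_CUBIC))
E
```

```text
clock: 13.98
ee_pos: [0.4417, -0.1707, 0.019]
tcp_rot: [179.0, -1.0, 96.0]
force: [34.5, 10.2, -38.4]
opening: 0.088
```

View pics/t8.png

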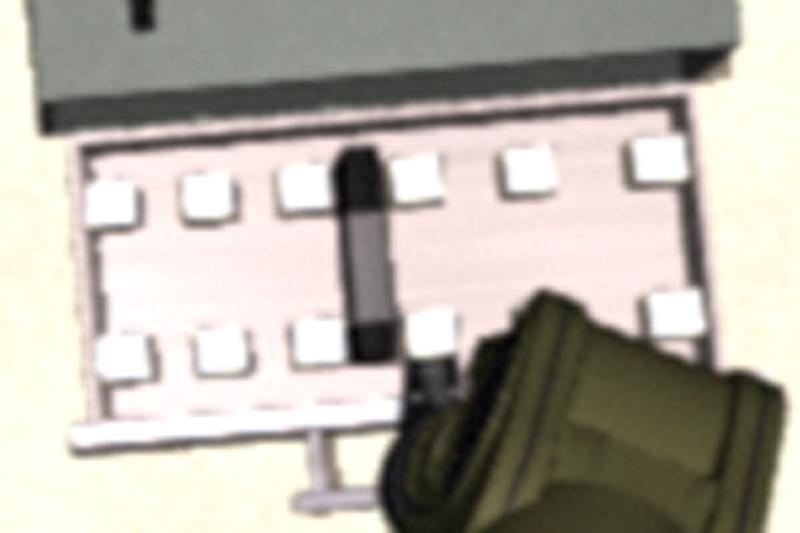

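```bash
python3 -m creep '[[0,0,-0.8,0,0,0,0],[0,0,-0.8,0,0,0,0],[2.8,0,0,0,0,0,0],[2.8,0,0,0,0,0,0],[2.8,0,0,0,0,0,0],[2.8,0,0,-1.5,0,0,0],[2.8,0,0,-2,0,0,0],[2.8,0,0,-2,0,0,0]]'; python3 -m creep '[[3.2,0,0,-3,0,0,0],[3.2,0,0,-3,0,0,0],[3.2,0,0,-3,0,0,0],[3.2,-5,0,0,0,0,0],[3.2,-5,0,0,0,0,0]]'; python3 - <<'E'
from h import *
d=snap('top','top8.png'); cv2.imwrite('pics/t8.png',cv2.resize(np.clip(d['pixels'][150:250,280:430,::-1]*1.8,0,255).astype(np.uint8),None,fx=5.3333,fy=5.3333,interpolation=cv2.INTER_CUBIC))
E
```

```text
clock: 15.02
ee_pos: [0.4356, -0.1715, 0.0752]
tcp_rot: [177.6, -1.3, 96.2]
force: [0.0, 0.2, 0.6]
opening: 0.33
clock: 15.65
ee_pos: [0.4393, -0.2733, 0.1697]
tcp_rot: [177.6, -1.1, 96.4]
force: [1.1, -0.0, -0.2]
opening: 0.373
```

View pics/t8.png

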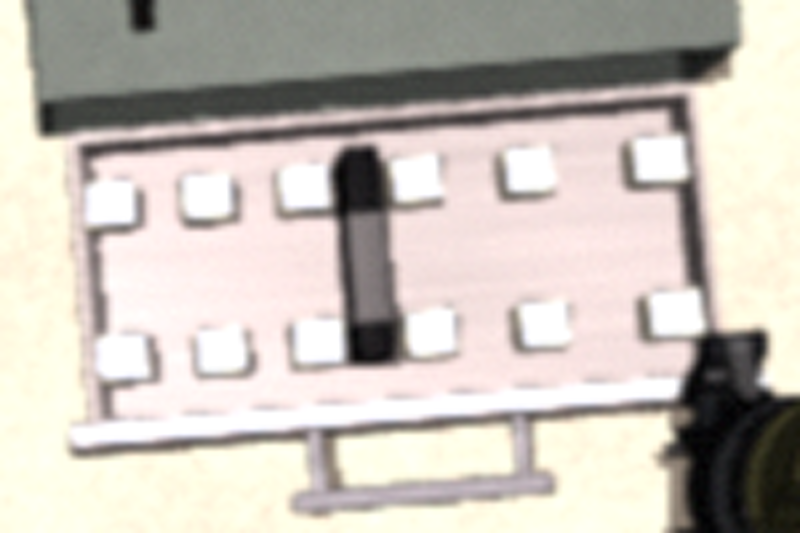

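```bash
cat >> h.py <<'E'
def fit2d(M,W):
    mc=M.mean(0);wc=W.mean(0);H=(M-mc).T@(W-wc);a=np.arctan2(H[0,1]-H[1,0],H[0,0]+H[1,1])
    R=np.array([[np.cos(a),-np.sin(a)],[np.sin(a),np.cos(a)]]);t=wc-R@mc
    return R,t,np.degrees(a),np.linalg.norm((M@R.T+t)-W,axis=1)
E
python3 - <<'E'
from h import *
d=snap('top')
def P(x,y,z,f=5.3333,ox=280,oy=150): return onz(d,((x+.5)/f-.5+ox,(y+.5)/f-.5+oy),z)
T=[(111,202),(209,196),(303,187),(416,178),(527,169),(660,158),(125,355),(221,350),(319,340),(431,332),(543,323),(675,313)]
M=np.array([[x,y] for x in (.040,-.040) for y in (.142,.091,.041,-.017,-.075,-.142)])
W=np.array([P(*t,.048)[:2] for t in T])
R,t,a,e=fit2d(M,W); print('tray',t.round(4),a.round(2),'res mm',(e*1e3).round(1))
C=np.array([.744,-.1437]);print('floor in S',R.T@(t-C))
for n,y in dict(n1=.116,n2=.066,m1=.012,m2=-.046,w=-.108).items(): print(n,(R@[0,y]+t).round(4))
q=np.array([P(*k,.062)[:2] for k in [(340,150),(382,150),(396,360),(350,360)]])
print('pack corners tray frame',((q-t)@R).round(4))
print('strip',(P(75,437,.098)[:2]-t)@R)
s=ctrl.observe();print(s['q'].round(1))
E
```

```text
tray [ 0.5618 -0.1609] 5.3 res mm [1.6 1.3 0.7 0.6 1.6 0.4 2.4 0.5 0.8 0.4 1.2 0.9]
floor in S [-0.1830522  -0.00031682]
n1 [ 0.551  -0.0454]
n2 [ 0.5557 -0.0952]
m1 [ 0.5607 -0.149 ]
m2 [ 0.566  -0.2067]
w [ 0.5717 -0.2685]
pack corners tray frame [[ 0.0552  0.0227]
 [ 0.0534  0.0015]
 [-0.0538  0.0043]
 [-0.0519  0.0274]]
strip [-0.08184321  0.16931513]
[-33.8  14.  -12.6  62.1   2.3  50.2]
```

```bash
python3 - <<'E'
from h import *
import scipy.ndimage as nd
a=cv2.imread('pics/top0.png').astype(float).mean(2);b=cv2.imread('pics/top8.png').astype(float).mean(2)
d=snap('top')
u=np.array([.9959,.0908]);v=np.array([-.0908,.9959]);C=np.array([.744,-.1437])
# sample intensity profile along safe x at given y offsets, at z=.098
for yy in [.15,.10,-.03,.03,-.08]:
    res=[]
    for im,c0 in ((a,-.111),(b,-.268)):
        xs=np.arange(c0-.03,c0+.03,.0005)
        pts=np.array([np.r_[C+x*u+yy*v,.098] for x in xs]); q=proj(d,pts)
        pr=nd.map_coordinates(im,[q[:,1],q[:,0]],order=1)
        # strip: bright band; find steepest drop to front-face shading (outer edge)
        g=np.gradient(nd.gaussian_filter1d(pr,3)); k=np.argmax(g[(xs>c0-.015)&(xs<c0+.015)]); k2=np.argmin(g[(xs>c0-.015)&(xs<c0+.015)])
        sub=xs[(xs>c0-.015)&(xs<c0+.015)]; res.append((sub[k].round(4),sub[k2].round(4)))
    print(yy,res,'trav',np.array(res[0])-np.array(res[1]))
E
```

```text
0.15 [(np.float64(-0.116), np.float64(-0.104)), (np.float64(-0.269), np.float64(-0.2755))] trav [0.153  0.1715]
0.1 [(np.float64(-0.1165), np.float64(-0.105)), (np.float64(-0.27), np.float64(-0.2755))] trav [0.1535 0.1705]
-0.03 [(np.float64(-0.116), np.float64(-0.105)), (np.float64(-0.2695), np.float64(-0.2755))] trav [0.1535 0.1705]
0.03 [(np.float64(-0.1165), np.float64(-0.105)), (np.float64(-0.269), np.float64(-0.2755))] trav [0.1525 0.1705]
-0.08 [(np.float64(-0.115), np.float64(-0.1035)), (np.float64(-0.2685), np.float64(-0.2745))] trav [0.1535 0.171 ]
```

```bash
python3 - <<'E'
from h import *
tgt(0.5607,-0.149,0.10,-174.7,step=4)
E
```

```text
now [ 0.4392 -0.2744  0.1688] [177.61  -1.16  96.12] op 0.38 F [-0.3  0.5 -1.3] t 15.8
tool total [11.03 13.11  7.65] [  2.79   0.94 -89.19] n 9
[1.2, 1.5, 0.9] [0.3, 0.1, -9.9]
[1.0, 1.6, 0.8] [0.3, 0.1, -9.9]
[0.7, 1.8, 0.8] [0.3, 0.1, -9.9]
[0.3, 1.9, 0.8] [0.3, 0.1, -9.9]
[0.0, 1.9, 0.8] [0.3, 0.1, -9.9]
[-0.3, 1.9, 0.8] [0.3, 0.1, -9.9]
[-0.7, 1.8, 0.8] [0.3, 0.1, -9.9]
[-1.0, 1.7, 0.8] [0.3, 0.1, -9.9]
[-1.2, 1.5, 0.8] [0.3, 0.1, -9.9]
```

```bash
python3 -m creep '[[4,1.2,1.5,0.5,0.3,0.1,-9.9],[4,1,1.6,0.5,0.3,0.1,-9.9],[4,0.7,1.8,0.5,0.3,0.1,-9.9],[4,0.3,1.9,0.5,0.3,0.1,-9.9],[4,0,1.9,0.5,0.3,0.1,-9.9],[4,-0.3,1.9,0.5,0.3,0.1,-9.9],[4,-0.7,1.8,0.5,0.3,0.1,-9.9],[4,-1,1.7,0.5,0.3,0.1,-9.9]]' 40;python3 -m creep '[[4,0,0,0,0,0,0]]'; python3 - <<'E'
from h import *
tgt(0.5607,-0.149,0.10,-174.7,step=4)
E
```

```text
clock: 16.8
ee_pos: [0.5373, -0.1503, 0.1323]
tcp_rot: [179.5, -0.5, 177.9]
force: [-0.5, 0.1, -0.3]
opening: 0.466
clock: 16.92
ee_pos: [0.5366, -0.1484, 0.1318]
tcp_rot: [179.4, -0.6, 178.0]
force: [-0.3, -1.4, 0.4]
opening: 0.471
now [ 0.5366 -0.1484  0.1318] [179.43  -0.63 178.04] op 0.471 F [-0.3 -1.4  0.4] t 16.93
tool total [-2.45 -0.01  3.16] [ 0.6  -0.6  -7.26] n 1
[-2.5, -0.0, 3.2] [0.6, -0.6, -7.3]
```

```bash
python3 -m creep '[[4,-1.2,0,1.4,0.5,-0.5,-3.5],[4,-1.1,0,1.4,0,0,-3.5],[4,0,0,0,0,0,0]]'; python3 - <<'E'
from h import *
tgt(0.5607,-0.149,-0.014,-174.7,step=2)
E
```

```text
clock: 17.3
ee_pos: [0.5561, -0.1477, 0.1041]
tcp_rot: [179.9, -0.3, -175.1]
force: [-1.0, 0.0, 0.4]
opening: 0.465
now [ 0.5561 -0.1477  0.1041] [ 179.93   -0.27 -175.12] op 0.465 F [-1.   0.   0.4] t 17.3
tool total [-0.5  -0.19 11.81] [ 0.07 -0.27 -0.42] n 6
[-0.1, -0.0, 2.0] [0.0, -0.0, -0.1]
[-0.1, -0.0, 2.0] [0.0, -0.0, -0.1]
[-0.1, -0.0, 2.0] [0.0, -0.0, -0.1]
[-0.1, -0.0, 2.0] [0.0, -0.0, -0.1]
[-0.1, -0.0, 2.0] [0.0, -0.0, -0.1]
[-0.1, -0.0, 2.0] [0.0, -0.0, -0.1]
```

```bash
python3 -m creep '[[4,-0.4,-0.1,1.5,0,-0.2,-0.4],[4,0,0,1.5,0,0,0],[4,0,0,1.5,0,0,0],[4,0,0,0,0,0,0]]'; python3 - <<'E'
from h import *
tgt(0.5607,-0.149,-0.014,-174.7,step=2)
for c,(x,y) in {'side':(300,170),'top':(350,190)}.items():
    d=snap(c); cv2.imwrite('pics/%s9.png'%c,cv2.resize(np.clip(d['pixels'][y-50:y+50,x-60:x+60,::-1]*1.4,0,255).astype(np.uint8),None,fx=5,fy=5,interpolation=cv2.INTER_CUBIC))
E
```

```text
clock: 17.8
ee_pos: [0.5579, -0.1487, 0.0567]
tcp_rot: [179.9, -0.2, -175.0]
force: [0.2, 0.6, 0.2]
opening: 0.467
now [ 0.5579 -0.1487  0.0567] [ 1.7992e+02 -1.5000e-01 -1.7498e+02] op 0.467 F [0.2 0.6 0.2] t 17.8
tool total [-0.3  -0.07  7.07] [ 0.08 -0.15 -0.28] n 4
[-0.1, -0.0, 1.8] [0.0, -0.0, -0.1]
[-0.1, -0.0, 1.8] [0.0, -0.0, -0.1]
[-0.1, -0.0, 1.8] [0.0, -0.0, -0.1]
[-0.1, -0.0, 1.8] [0.0, -0.0, -0.1]
```

View pics/side9.png

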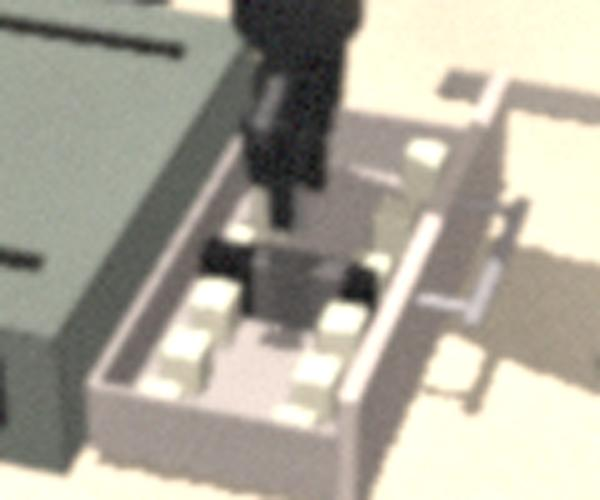

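```bash
python3 -m creep '[[4,-0.2,-0.1,1.7,0,0,-0.2],[4,0,0,1.7,0,0,0],[4,0,0,1.7,0,0,0],[4,0,0,1.5,0,0,0],[4,0,0,0,0,0,0]]'; python3 -m creep '[[0,0,0,0,0,0,0],[0,0,0,0,0,0,0],[0,0,0,0,0,0,0],[0,0,0,0,0,0,0]]' 50
```

```text
clock: 18.52
ee_pos: [0.5634, -0.1503, -0.0111]
tcp_rot: [-180.0, 0.2, -174.7]
force: [-0.6, -0.4, 0.5]
opening: 0.467
clock: 19.02
ee_pos: [0.5643, -0.1505, -0.0101]
tcp_rot: [-179.9, 0.3, -174.7]
force: [-0.3, 0.1, -2.1]
opening: 0.224
```

```bash
python3 -m creep '[[0,0,0,-1.2,0,0,0],[0,0,0,-1.5,0,0,0],[0,0,0,-1.5,0,0,0],[0,0,0,-1.3,0,0,0],[0,0,1.8,0,0,0,0],[0,0,1.8,0,0,0,0],[0,0,1.6,0,0,0,0],[0,0,0,0,0,0,0]]'; python3 - <<'E'
from h import *
tgt(0.559,-0.0952,-0.010,-174.7,step=2)
E
```

```text
clock: 20.02
ee_pos: [0.5586, -0.094, 0.0494]
tcp_rot: [-180.0, 0.3, -174.7]
force: [-0.1, 0.2, -1.4]
opening: 0.221
now [ 0.5586 -0.094   0.0494] [-179.96    0.3  -174.66] op 0.221 F [-0.1  0.2 -1.4] t 20.02
tool total [ 0.01 -0.12  5.94] [-0.04  0.3   0.04] n 3
[0.0, -0.0, 2.0] [-0.0, 0.1, 0.0]
[-0.0, -0.0, 2.0] [-0.0, 0.1, 0.0]
[-0.0, -0.0, 2.0] [-0.0, 0.1, 0.0]
```

```bash
python3 -m creep '[[0,0,-0.1,0,0,0.3,0],[0,0,0,0,0,0,0]]'; python3 - <<'E'
from h import *
tgt(0.559,-0.0952,-0.010,-174.7,step=2)
for c,(x,y) in {'side':(300,170),'top':(340,190)}.items():
    d=snap(c); cv2.imwrite('pics/%s9.png'%c,cv2.resize(np.clip(d['pixels'][y-50:y+50,x-60:x+60,::-1]*1.8,0,255).astype(np.uint8),None,fx=5,fy=5,interpolation=cv2.INTER_CUBIC))
E
cd pics; python3 -c "
import cv2,numpy as np
cv2.imwrite('c9.png',cv2.resize(np.hstack([cv2.imread('side9.png'),cv2.imread('top9.png')]),(800,334)))"
```

```text
clock: 20.27
ee_pos: [0.5584, -0.0948, 0.0489]
tcp_rot: [-179.9, -0.1, -174.6]
force: [-0.0, 0.0, -1.1]
opening: 0.224
now [ 0.5584 -0.0948  0.0489] [-1.7994e+02 -8.0000e-02 -1.7462e+02] op 0.224 F [-0.   0.  -1.1] t 20.27
tool total [-0.06 -0.03  5.89] [-0.06 -0.08  0.08] n 3
[-0.0, -0.0, 2.0] [-0.0, -0.0, 0.0]
[-0.0, -0.0, 2.0] [-0.0, -0.0, 0.0]
[-0.0, -0.0, 2.0] [-0.0, -0.0, 0.0]
```

View pics/c9.png

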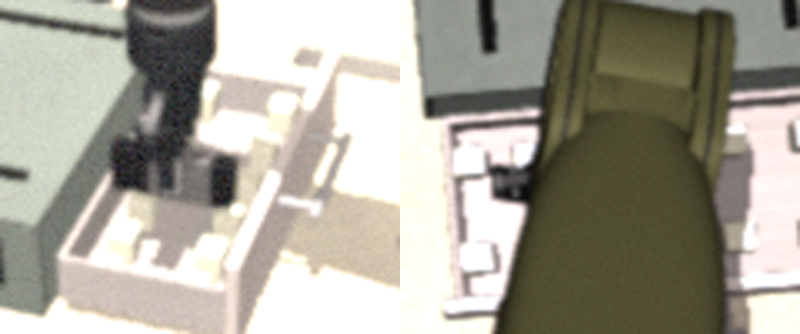

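```bash
python3 -m creep '[[0,0,0,1.2,0,0,0],[0,0,0,1.1,0,0,0],[0,0,0,0,0,0,0]]'; for i in 1 2 3; do python3 -m creep '[[0,0,0,0.6,0,0,0],[0,0,0,0,0,0,0]]' | egrep 'ee|rot|force'; done
```

```text
clock: 20.75
ee_pos: [0.5579, -0.0958, 0.0237]
tcp_rot: [-179.9, -0.1, -174.7]
force: [-0.2, -0.0, -2.3]
opening: 0.228
ee_pos: [0.5576, -0.0959, 0.017]
tcp_rot: [-180.0, -0.2, -174.7]
force: [0.2, -0.4, -2.3]
ee_pos: [0.5579, -0.0959, 0.0109]
tcp_rot: [-179.9, -0.1, -174.7]
force: [0.3, 0.4, -2.3]
ee_pos: [0.5581, -0.0959, 0.0046]
tcp_rot: [-179.9, -0.1, -174.7]
force: [0.5, 0.8, -1.6]
```

Already below tooth tops (11 mm) with no contact, so it has entered the slot.

```bash
python3 -m creep '[[0,0,0,0.6,0,0,0],[0,0,0,0.6,0,0,0],[0,0,0,0,0,0,0]]' | egrep 'ee|rot|force'; python3 -m creep '[[0,0,0,0.2,0,0,0],[0,0,0,0,0,0,0]]'| egrep 'ee|rot|force';  python3 -m creep '[[3.2,0,0,0,0,0,0],[3.2,0,0,0,0,0,0],[3.2,0,0,0,0,0,0],[3.2,0,0,-1,0,0,0],[3.2,0,0,-2,0,0,0],[3.2,0,0,-3,0,0,0],[3.2,0,0,-3,0,0,0],[3.2,0,0,-3,0,0,0]]'
```

```text
ee_pos: [0.5582, -0.0959, -0.0082]
tcp_rot: [-179.9, -0.1, -174.7]
force: [-0.6, -0.4, -1.5]
ee_pos: [0.5582, -0.096, -0.0104]
tcp_rot: [-179.9, -0.1, -174.7]
force: [1.1, -0.1, -2.0]
clock: 23.12
ee_pos: [0.5577, -0.0957, 0.1148]
tcp_rot: [-179.9, -0.1, -174.7]
force: [-0.3, -0.5, -0.9]
opening: 0.375
```

```bash
python3 - <<'E'
from h import *
tgt(0.50,0.06,0.115,176.5,step=5)
E
```

```text
now [ 0.5577 -0.0957  0.1148] [-1.7995e+02 -1.3000e-01 -1.7473e+02] op 0.375 F [-0.3 -0.5 -0.9] t 23.12
tool total [ 4.32 16.04 -0.03] [-0.06 -0.13  8.77] n 4
[1.1, 4.0, -0.0] [-0.0, -0.0, 2.2]
[1.2, 4.0, -0.0] [-0.0, -0.0, 2.2]
[1.4, 3.9, -0.0] [-0.0, -0.0, 2.2]
[1.5, 3.9, -0.0] [-0.0, -0.0, 2.2]
```

```bash
python3 -m creep '[[5,1.1,3.5,0,0,0,2.2],[5,1.2,3.5,0,0,0,2.2],[5,1.2,3.5,0,0,0,2.2],[5,1.2,3,0,0,0,2],[5,0,0,0,0,0,0]]'|egrep 'ee|rot'; python3 - <<'E'
from h import *
d=snap('top','top10.png');im=np.clip(d['pixels'][:,:,::-1]*1.4,0,255).astype(np.uint8);cv2.imwrite('pics/t10.png',cv2.resize(im[140:280,130:330],None,fx=4,fy=4,interpolation=cv2.INTER_CUBIC))
d=snap('side','side10.png');im=np.clip(d['pixels'][:,:,::-1]*1.2,0,255).astype(np.uint8);cv2.imwrite('pics/s10.png',cv2.resize(im[100:350,180:400],None,fx=2.4,fy=2.4,interpolation=cv2.INTER_CUBIC))
E
```

```text
ee_pos: [0.5098, 0.0403, 0.1225]
tcp_rot: [-179.9, 0.7, 176.3]
```

View pics/t10.png

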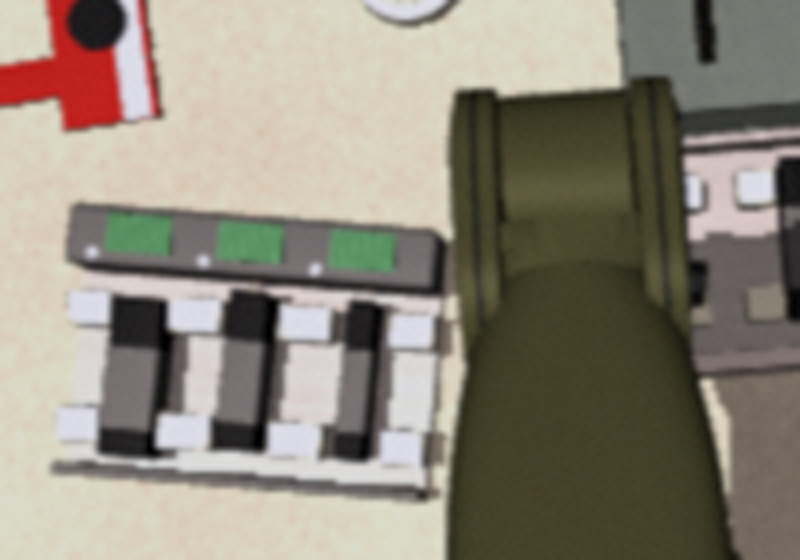

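View pics/s10.png

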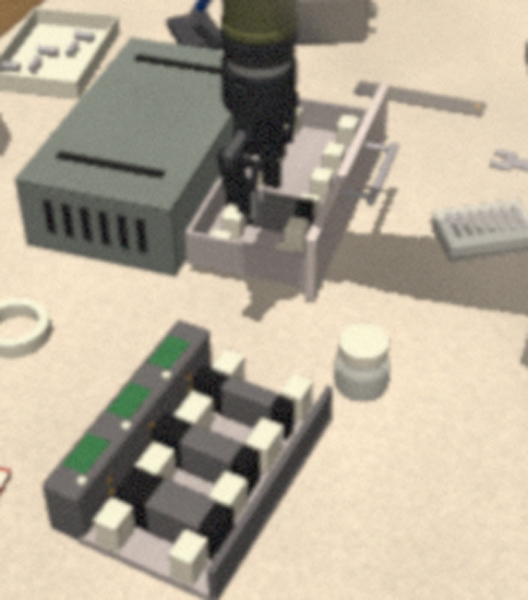

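```bash
python3 - <<'E'
from h import *
tgt(0.4595,0.3535,0.06,177,step=5)
E
```

```text
now [0.5109 0.0387 0.1225] [-179.91    0.75  176.16] op 0.589 F [ 0.4  0.1 -0.4] t 23.85
tool total [ 7.32 31.07  6.1 ] [-0.1   0.75 -0.84] n 7
[1.0, 4.4, 0.9] [-0.0, 0.1, -0.1]
[1.0, 4.4, 0.9] [-0.0, 0.1, -0.1]
[1.0, 4.4, 0.9] [-0.0, 0.1, -0.1]
[1.0, 4.4, 0.9] [-0.0, 0.1, -0.1]
[1.0, 4.4, 0.9] [-0.0, 0.1, -0.1]
[1.0, 4.4, 0.9] [-0.0, 0.1, -0.1]
[1.0, 4.5, 0.9] [-0.0, 0.1, -0.1]
```

```bash
python3 -m creep '[[5.2,1,4.4,0.3,0,0.2,0],[5.2,1,4.4,0.3,0,0.2,0],[5.2,1,4.4,0.3,0,0.2,0],[5.2,1,4.4,0.3,0,0.1,0],[5.2,1,4.4,0.3,0,0,0],[5.2,1,4.2,0.3,0,0,0],[5.2,0.7,3.5,0.3,0,0,0],[5.2,0,0,0,0,0,0]]'|egrep 'ee|rot'; python3 - <<'E'
from h import *
tgt(0.4595,0.3535,0.05,177,step=2)
E
```

```text
ee_pos: [0.4755, 0.3414, 0.1015]
tcp_rot: [-179.9, 0.6, 175.3]
now [0.4755 0.3414 0.1015] [-179.89    0.58  175.33] op 0.605 F [-0.1 -0.2 -0.3] t 24.85
tool total [1.75 1.08 5.13] [-0.12  0.58 -1.67] n 3
[0.6, 0.4, 1.7] [-0.0, 0.2, -0.6]
[0.6, 0.4, 1.7] [-0.0, 0.2, -0.6]
[0.6, 0.4, 1.7] [-0.0, 0.2, -0.6]
```

```bash
python3 -m creep '[[5.2,0.7,0.5,1.2,0,0.5,-1],[5.2,0.7,0.4,1.2,0,0,-0.5],[5.2,0,0,1.2,0,0,0],[5.2,0,0,0,0,0,0]]'|egrep 'ee|rot'; python3 - <<'E'
from h import *
tgt(0.4595,0.3535,-.016,177,step=2)
d=snap('side','side11.png');im=np.clip(d['pixels'][:,:,::-1]*1.2,0,255).astype(np.uint8);cv2.imwrite('pics/s11.png',cv2.resize(im[220:360,180:340],None,fx=4,fy=4,interpolation=cv2.INTER_CUBIC))
E
```

```text
ee_pos: [0.4622, 0.3474, 0.0621]
tcp_rot: [-179.7, -0.0, 176.7]
now [0.4622 0.3474 0.0621] [-1.7972e+02 -5.0000e-02  1.7666e+02] op 0.605 F [-0.6 -0.5 -0.6] t 25.35
tool total [0.3  0.63 7.81] [-0.28 -0.05 -0.34] n 4
[0.1, 0.2, 2.0] [-0.1, -0.0, -0.1]
[0.1, 0.2, 2.0] [-0.1, -0.0, -0.1]
[0.1, 0.2, 2.0] [-0.1, -0.0, -0.1]
[0.1, 0.2, 2.0] [-0.1, -0.0, -0.1]
```

View pics/s11.png

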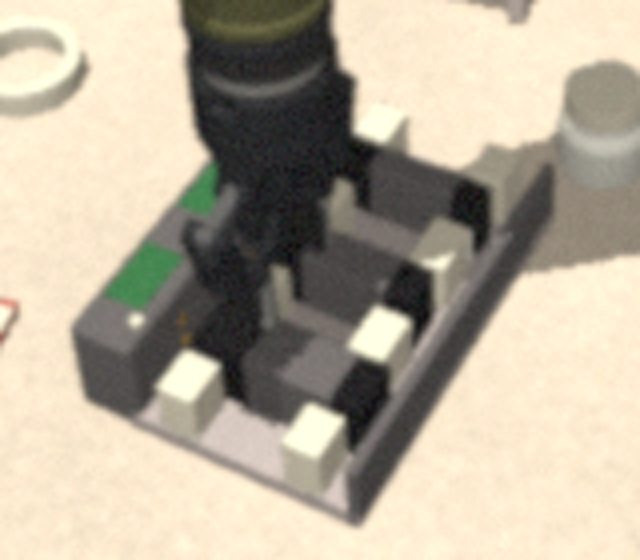

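```bash
python3 -m creep '[[5.2,0.2,0.5,0.8,0,0,-0.3],[5.2,0,0,0.8,0,0,0],[5.2,0,0,0,0,0,0]]'|egrep 'ee|rot'; python3 - <<'E'
from h import *
tgt(0.4595,0.3535,-.016,177,step=2)
E
```

```text
ee_pos: [0.4614, 0.3532, 0.0462]
tcp_rot: [-179.8, 0.1, 177.0]
now [0.4614 0.3532 0.0462] [-1.7981e+02  6.0000e-02  1.7696e+02] op 0.611 F [-0.2  0.1  0.3] t 25.77
tool total [0.2  0.04 6.22] [-0.19  0.06 -0.04] n 4
[0.1, 0.0, 1.6] [-0.0, 0.0, -0.0]
[0.1, 0.0, 1.6] [-0.0, 0.0, -0.0]
[0.0, 0.0, 1.6] [-0.0, 0.0, -0.0]
[0.0, 0.0, 1.6] [-0.0, 0.0, -0.0]
```

```bash
python3 -m creep '[[5.2,0.1,0,1.5,0,0,0],[5.2,0,0,1.5,0,0,0],[5.2,0,0,1.4,0,0,0],[5.2,0,0,1.4,0,0,0],[5.2,0,0,0,0,0,0]]'; python3 -m creep '[[2,0,0,0,0,0,0],[2,0,0,0,0,0,0],[2,0,0,0,0,0,0],[2,0,0,0,0,0,0]]' 60
```

```text
clock: 26.4
ee_pos: [0.4599, 0.3526, -0.0167]
tcp_rot: [-179.7, -0.0, 177.0]
force: [-0.3, 1.0, -0.7]
opening: 0.612
clock: 26.9
ee_pos: [0.4605, 0.3543, -0.016]
tcp_rot: [-179.9, 0.0, 177.0]
force: [0.1, 0.6, -2.5]
opening: 0.411
```

```bash
python3 -m creep '[[2,0,0,-1.5,0,0,0],[2,0,0,-2.5,0,0,0],[2,0,0,-2.5,0,0,0],[2,0,0,-2.5,0,0,0],[2,0,0,-2.2,0,0,0],[2,0,0,0,0,0,0]]'; python3 - <<'E'
from h import *
tgt(0.574,-0.2685,0.10,-174.7,step=5)
E
```

```text
clock: 27.65
ee_pos: [0.4597, 0.3529, 0.1031]
tcp_rot: [-179.8, 0.0, 177.0]
force: [0.3, 0.8, -3.7]
opening: 0.413
now [0.4597 0.3529 0.1031] [-1.7980e+02  5.0000e-02  1.7698e+02] op 0.413 F [ 0.3  0.8 -3.7] t 27.65
tool total [-14.68 -61.45   0.53] [-0.2   0.03 -8.32] n 13
[-1.1, -4.7, 0.0] [-0.0, 0.0, -0.6]
[-1.1, -4.7, 0.0] [-0.0, 0.0, -0.6]
[-1.0, -4.8, 0.0] [-0.0, 0.0, -0.6]
[-1.0, -4.8, 0.0] [-0.0, 0.0, -0.6]
[-0.9, -4.8, 0.0] [-0.0, 0.0, -0.6]
[-0.9, -4.8, 0.0] [-0.0, 0.0, -0.6]
[-0.8, -4.8, 0.0] [-0.0, 0.0, -0.6]
[-0.8, -4.8, 0.0] [-0.0, 0.0, -0.6]
[-0.7, -4.8, 0.0] [-0.0, 0.0, -0.6]
[-0.6, -4.8, 0.0] [-0.0, 0.0, -0.6]
[-0.6, -4.8, 0.0] [-0.0, 0.0, -0.6]
[-0.5, -4.8, 0.0] [-0.0, 0.0, -0.6]
[-0.5, -4.8, 0.0] [-0.0, 0.0, -0.6]
```

```bash
python3 -m creep '[[2,-1.1,-3,0,0,0,-0.6],[2,-1.1,-4.5,0,0,0,-0.6],[2,-1,-4.5,0,0,0,-0.6],[2,-1,-4.5,0,0,0,-0.6],[2,-0.9,-4.5,0,0,0,-0.6],[2,-0.9,-4.5,0,0,0,-0.6],[2,-0.8,-4.5,0,0,0,-0.6],[2,-0.8,-4.5,0,0,0,-0.6]]'; python3 - <<'E'
from h import *
tgt(0.574,-0.2685,0.10,-174.7,step=4.5)
E
```

```text
clock: 28.65
ee_pos: [0.5271, -0.0036, 0.0995]
tcp_rot: [-179.5, -0.6, -177.6]
force: [1.0, 0.4, -3.4]
opening: 0.41
now [ 0.5271 -0.0036  0.0995] [-179.48   -0.56 -177.62] op 0.41 F [ 1.   0.4 -3.4] t 28.65
tool total [ -3.59 -26.66   0.15] [-0.5  -0.57 -2.92] n 6
[-0.6, -4.4, 0.0] [-0.1, -0.1, -0.5]
[-0.6, -4.4, 0.0] [-0.1, -0.1, -0.5]
[-0.5, -4.5, 0.0] [-0.1, -0.1, -0.5]
[-0.5, -4.5, 0.0] [-0.1, -0.1, -0.5]
[-0.4, -4.5, 0.0] [-0.1, -0.1, -0.5]
[-0.4, -4.5, -0.0] [-0.1, -0.1, -0.5]
```

```bash
python3 -m creep '[[2,-0.6,-4.3,0,-0.1,-0.1,-0.5],[2,-0.6,-4.3,0,-0.1,-0.1,-0.5],[2,-0.5,-4.3,0,-0.1,-0.1,-0.5],[2,-0.5,-4.3,0,-0.1,-0.1,-0.5],[2,-0.4,-4,0,-0.1,-0.1,-0.5],[2,-0.3,-3,0,0,0,-0.3],[2,0,0,0,0,0,0],[2,0,0,0,0,0,0]]'; python3 - <<'E'
from h import *
tgt(0.574,-0.2685,0.06,-174.7,step=2)
E
```

```text
clock: 29.65
ee_pos: [0.5628, -0.2542, 0.0921]
tcp_rot: [179.8, -1.0, -175.0]
force: [0.0, 0.3, -3.2]
opening: 0.418
now [ 0.5628 -0.2542  0.0921] [ 179.79   -0.98 -175.04] op 0.418 F [ 0.   0.3 -3.2] t 29.65
tool total [-1.05 -1.53  3.19] [ 0.21 -0.98 -0.34] n 2
[-0.5, -0.8, 1.6] [0.1, -0.5, -0.2]
[-0.5, -0.8, 1.6] [0.1, -0.5, -0.2]
```

```bash
python3 -m creep '[[2,-0.5,-0.7,0.5,0.2,-0.9,-0.3],[2,-0.4,-0.6,0.5,0,0,0],[2,0,0,0,0,0,0]]'; python3 - <<'E'
from h import *
tgt(0.574,-0.2685,0.06,-174.7,step=2)
E
```

```text
clock: 30.02
ee_pos: [0.5726, -0.2647, 0.0807]
tcp_rot: [179.9, -0.1, -174.6]
force: [0.1, -0.1, -3.1]
opening: 0.413
now [ 0.5726 -0.2647  0.0807] [ 1.7994e+02 -1.2000e-01 -1.7457e+02] op 0.413 F [ 0.1 -0.1 -3.1] t 30.02
tool total [-0.11 -0.4   2.07] [ 0.06 -0.12  0.13] n 2
[-0.1, -0.2, 1.0] [0.0, -0.1, 0.1]
[-0.1, -0.2, 1.0] [0.0, -0.1, 0.1]
```

```bash
python3 -m creep '[[2,-0.1,-0.4,1.2,0,-0.1,0],[2,0,0,1.5,0,0,0],[2,0,0,1.5,0,0,0],[2,0,0,0,0,0,0]]'; python3 - <<'E'
from h import *
tgt(0.574,-0.2685,0.0,-174.7,step=2)
E
```

```text
clock: 30.52
ee_pos: [0.5732, -0.2677, 0.0347]
tcp_rot: [179.9, -0.1, -174.5]
force: [-0.2, 0.7, -2.6]
opening: 0.41
now [ 0.5732 -0.2677  0.0347] [ 1.7986e+02 -1.3000e-01 -1.7452e+02] op 0.41 F [-0.2  0.7 -2.6] t 30.52
tool total [-0.08 -0.1   3.47] [ 0.14 -0.13  0.18] n 2
[-0.0, -0.0, 1.7] [0.1, -0.1, 0.1]
[-0.0, -0.0, 1.7] [0.1, -0.1, 0.1]
```

```bash
python3 -m creep '[[2,-0.1,-0.1,0.7,0,0,0.2],[2,0,0,0,0,0,0]]'| egrep 'ee|rot|force'; for i in 1 2 3 4; do python3 -m creep '[[2,0,0,0.5,0,0,0],[2,0,0,0,0,0,0]]' | egrep 'ee|rot|force'; done
```

```text
ee_pos: [0.5744, -0.2686, 0.0272]
tcp_rot: [179.9, -0.1, -174.7]
force: [-0.5, 0.2, -2.4]
ee_pos: [0.575, -0.2689, 0.0225]
tcp_rot: [179.9, -0.1, -174.7]
force: [-0.5, -0.3, -3.4]
ee_pos: [0.5753, -0.269, 0.0176]
tcp_rot: [179.9, -0.0, -174.7]
force: [-0.3, 0.6, -3.1]
ee_pos: [0.5753, -0.269, 0.0123]
tcp_rot: [179.9, -0.0, -174.7]
force: [-0.3, 1.0, -3.6]
ee_pos: [0.5753, -0.269, 0.0069]
tcp_rot: [179.9, -0.0, -174.7]
force: [0.1, -0.3, -2.9]
```

```bash
python3 -m creep '[[2,0,0,0.6,0,0,0],[2,0,0,0.6,0,0,0],[2,0,0,0,0,0,0]]'| egrep 'ee|rot|force'; for i in 1 2; do python3 -m creep '[[2,0,0,0.3,0,0,0],[2,0,0,0,0,0,0]]' | egrep 'ee|rot|force'; done
```

```text
ee_pos: [0.5753, -0.269, -0.006]
tcp_rot: [179.9, -0.0, -174.7]
force: [0.4, 0.8, -3.7]
ee_pos: [0.5752, -0.269, -0.0093]
tcp_rot: [179.9, -0.0, -174.7]
force: [0.6, -0.6, -2.7]
ee_pos: [0.5758, -0.2693, -0.0119]
tcp_rot: [180.0, 0.0, -174.7]
force: [-0.4, -0.2, -2.6]
```

```bash
python3 -m creep '[[4.8,0,0,0,0,0,0],[4.8,0,0,0,0,0,0],[4.8,0,0,0,0,0,0],[4.8,0,0,-1,0,0,0],[4.8,0,0,-2,0,0,0],[4.8,0,0,-3,0,0,0],[4.8,0,0,-3,0,0,0],[4.8,0,0,-3,0,0,0]]'
python3 - <<'E'
from h import *
tgt(0.4635,0.278,0.10,176.6,step=4.8)
E
```

```text
clock: 33.65
ee_pos: [0.5754, -0.2692, 0.1133]
tcp_rot: [180.0, 0.0, -174.7]
force: [-0.2, -0.3, -0.3]
opening: 0.562
now [ 0.5754 -0.2692  0.1133] [ 1.7995e+02  2.0000e-02 -1.7473e+02] op 0.562 F [-0.2 -0.3 -0.3] t 33.65
tool total [ 6.11 55.51  1.38] [0.05 0.02 8.67] n 12
[0.5, 4.6, 0.1] [0.0, 0.0, 0.7]
[0.6, 4.6, 0.1] [0.0, 0.0, 0.7]
[0.6, 4.6, 0.1] [0.0, 0.0, 0.7]
[0.7, 4.6, 0.1] [0.0, 0.0, 0.7]
[0.7, 4.6, 0.1] [0.0, 0.0, 0.7]
[0.8, 4.6, 0.1] [0.0, 0.0, 0.7]
[0.9, 4.6, 0.1] [0.0, 0.0, 0.7]
[0.9, 4.6, 0.1] [0.0, 0.0, 0.7]
[1.0, 4.6, 0.1] [0.0, 0.0, 0.7]
[1.0, 4.5, 0.1] [0.0, 0.0, 0.7]
[1.1, 4.5, 0.1] [0.0, 0.0, 0.7]
[1.1, 4.5, 0.1] [0.0, 0.0, 0.7]
```

```bash
python3 -m creep '[[4.8,0.5,4.5,0,0,0,0.7],[4.8,0.6,4.5,0,0,0,0.7],[4.8,0.6,4.5,0,0,0,0.7],[4.8,0.7,4.5,0,0,0,0.7],[4.8,0.7,4.5,0,0,0,0.7],[4.8,0.8,4.5,0,0,0,0.7],[4.8,0.9,4,0,0,0,0.7],[4.8,0.5,3,0,0,0,0.7]]' | egrep 'ee|rot'; python3 - <<'E'
from h import *
tgt(0.4635,0.278,0.05,176.6,step=4)
d=snap('top','top12.png');im=np.clip(d['pixels'][:,:,::-1]*1.4,0,255).astype(np.uint8);a=cv2.resize(im[150:290,130:330],None,fx=3.5,fy=3.5,interpolation=cv2.INTER_CUBIC)
d=snap('side','side12.png');im=np.clip(d['pixels'][:,:,::-1]*1.2,0,255).astype(np.uint8);cv2.imwrite('pics/s12.png',im[80:380,150:450]);cv2.imwrite('pics/t12.png',a)
E
```

```text
ee_pos: [0.5109, 0.0738, 0.1234]
tcp_rot: [-179.8, 1.2, 179.2]
now [0.5109 0.0738 0.1234] [-179.83    1.21  179.18] op 0.56 F [ 0.2 -0.  -0.5] t 34.65
tool total [ 5.19 20.37  7.17] [-0.14  1.21  2.58] n 6
[0.9, 3.4, 1.2] [-0.0, 0.2, 0.4]
[0.9, 3.4, 1.2] [-0.0, 0.2, 0.4]
[0.9, 3.4, 1.2] [-0.0, 0.2, 0.4]
[0.9, 3.4, 1.2] [-0.0, 0.2, 0.4]
[0.9, 3.4, 1.2] [-0.0, 0.2, 0.4]
[1.0, 3.4, 1.2] [-0.0, 0.2, 0.4]
```

View pics/t12.png

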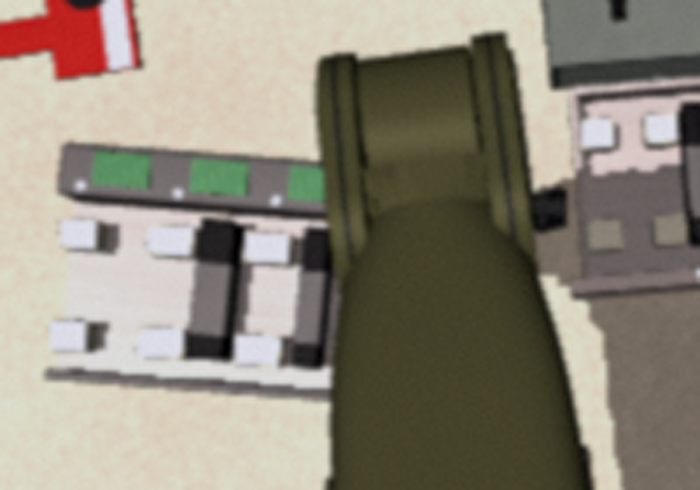

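View pics/s12.png

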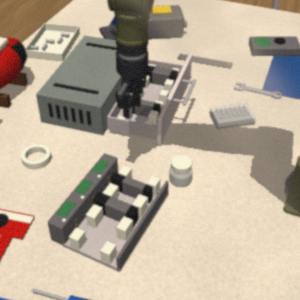

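```bash
python3 -m creep '[[4.4,0.9,3.5,0.3,0,0.3,0.5],[4.4,0.9,3.5,0.3,0,0.3,0.5],[4.4,0.9,3.5,0.5,0,0.3,0.5],[4.4,0.9,3.5,0.5,0,0.3,0.5],[4.4,0.7,3,0.5,0,0,0.4],[4.4,0,0,0,0,0,0],[4.4,0,0,0,0,0,0]]' | egrep 'ee|rot'; python3 - <<'E'
from h import *
tgt(0.4635,0.278,0.05,176.6,step=2)
E
```

```text
ee_pos: [0.4773, 0.2467, 0.1056]
tcp_rot: [-179.8, 0.5, 176.7]
now [0.4773 0.2467 0.1056] [-179.85    0.5   176.66] op 0.519 F [-0.1 -0.2 -0.3] t 35.62
tool total [1.61 3.06 5.54] [-0.15  0.5   0.06] n 4
[0.4, 0.8, 1.4] [-0.0, 0.1, 0.0]
[0.4, 0.8, 1.4] [-0.0, 0.1, 0.0]
[0.4, 0.8, 1.4] [-0.0, 0.1, 0.0]
[0.4, 0.8, 1.4] [-0.0, 0.1, 0.0]
```

```bash
python3 -m creep '[[4.4,0.5,1,1,0,0.4,0],[4.4,0.5,0.9,1,0,0,0],[4.4,0.4,0.9,1,0,0,0],[4.4,0,0,1,0,0,0],[4.4,0,0,0,0,0,0]]' | egrep 'ee|rot'; python3 - <<'E'
from h import *
tgt(0.4635,0.278,-0.016,176.6,step=2)
E
```

```text
ee_pos: [0.4643, 0.2746, 0.0623]
tcp_rot: [-179.8, 0.0, 176.5]
now [0.4643 0.2746 0.0623] [-1.7977e+02  2.0000e-02  1.7648e+02] op 0.513 F [0.8 0.4 0.1] t 36.25
tool total [0.11 0.37 7.83] [-0.23  0.02 -0.12] n 4
[0.0, 0.1, 2.0] [-0.1, 0.0, -0.0]
[0.0, 0.1, 2.0] [-0.1, 0.0, -0.0]
[0.0, 0.1, 2.0] [-0.1, 0.0, -0.0]
[0.0, 0.1, 2.0] [-0.1, 0.0, -0.0]
```

```bash
python3 -m creep '[[4.4,0.1,0.3,1,0,0,0],[4.4,0,0,1,0,0,0],[4.4,0,0,0,0,0,0]]' | egrep 'ee|rot'; python3 -m creep '[[4.4,0,0,1.5,0,0,0],[4.4,0,0,1.5,0,0,0],[4.4,0,0,1.4,0,0,0],[4.4,0,0,1.2,0,0,0],[4.4,0,0,0,0,0,0]]'| egrep 'ee|rot|force';python3 -m creep '[[1.5,0,0,0,0,0,0],[1.5,0,0,0,0,0,0],[1.5,0,0,0,0,0,0],[1.5,0,0,0,0,0,0]]' 60
```

```text
ee_pos: [0.4637, 0.2775, 0.041]
tcp_rot: [-179.8, 0.0, 176.5]
ee_pos: [0.4639, 0.277, -0.0189]
tcp_rot: [-179.8, 0.0, 176.4]
force: [-0.4, 0.9, -0.6]
clock: 37.75
ee_pos: [0.4643, 0.2777, -0.0182]
tcp_rot: [-179.9, 0.1, 176.4]
force: [-0.2, -0.6, -3.0]
opening: 0.321
```

```bash
python3 -m creep '[[1.5,0,0,-1.5,0,0,0],[1.5,0,0,-2.5,0,0,0],[1.5,0,0,-2.5,0,0,0],[1.5,0,0,-2.5,0,0,0],[1.5,0,0,-2.4,0,0,0],[1.5,0,0,0,0,0,0]]'; python3 - <<'E'
from h import *
tgt(0.5635,-0.149,0.10,-174.7,step=5)
E
```

```text
clock: 38.5
ee_pos: [0.4643, 0.2779, 0.1037]
tcp_rot: [-179.9, 0.2, 176.4]
force: [0.2, 0.1, -2.9]
opening: 0.324
now [0.4643 0.2779 0.1037] [-179.9     0.18  176.43] op 0.324 F [ 0.2  0.1 -2.9] t 38.5
tool total [-12.56 -41.99   0.48] [-0.11  0.17 -8.87] n 9
[-1.4, -4.7, 0.1] [-0.0, 0.0, -1.0]
[-1.3, -4.7, 0.1] [-0.0, 0.0, -1.0]
[-1.2, -4.7, 0.1] [-0.0, 0.0, -1.0]
[-1.2, -4.7, 0.0] [-0.0, 0.0, -1.0]
[-1.1, -4.8, 0.0] [-0.0, 0.0, -1.0]
[-1.0, -4.8, 0.0] [-0.0, 0.0, -1.0]
[-0.9, -4.8, 0.0] [-0.0, 0.0, -1.0]
[-0.8, -4.8, 0.0] [-0.0, 0.0, -1.0]
[-0.7, -4.8, 0.0] [-0.0, 0.0, -1.0]
```

```bash
python3 -m creep '[[1.5,-1.4,-3.5,0,0,0,-1],[1.5,-1.3,-4.7,0,0,0,-1],[1.5,-1.3,-4.7,0,0,0,-1],[1.5,-1.2,-4.7,0,0,0,-1],[1.5,-1.2,-4.7,0,0,0,-1],[1.5,-1,-4.7,0,0,0,-1],[1.5,-1,-4.7,0,0,0,-1],[1.5,-0.8,-4.5,0,0,0,-1]]'|egrep 'ee|rot'; python3 -m creep '[[1.5,-0.7,-3,0,0,0,-0.8],[1.5,0,0,0,0,0,0],[1.5,0,0,0,0,0,0]]'|egrep 'ee|rot'; python3 - <<'E'
from h import *
tgt(0.5635,-0.149,0.06,-174.7,step=2)
E
```

```text
ee_pos: [0.5562, -0.0917, 0.0989]
tcp_rot: [-180.0, -0.2, -174.9]
ee_pos: [0.5642, -0.1248, 0.0959]
tcp_rot: [180.0, -0.4, -174.3]
now [ 0.5642 -0.1248  0.0959] [ 179.96   -0.44 -174.34] op 0.317 F [ 0.4 -0.4 -2.9] t 39.88
tool total [ 0.28 -2.41  3.59] [ 0.04 -0.44  0.36] n 3
[0.1, -0.8, 1.2] [0.0, -0.1, 0.1]
[0.1, -0.8, 1.2] [0.0, -0.1, 0.1]
[0.1, -0.8, 1.2] [0.0, -0.1, 0.1]
```

```bash
python3 -m creep '[[1.5,0.1,-0.9,0.6,0,-0.4,0.3],[1.5,0.1,-0.8,0.6,0,0,0],[1.5,0.1,-0.6,0.6,0,0,0],[1.5,0,0,0,0,0,0]]'|egrep 'ee|rot'; python3 - <<'E'
from h import *
tgt(0.5635,-0.149,0.03,-174.7,step=2)
E
```

```text
ee_pos: [0.5616, -0.1467, 0.0758]
tcp_rot: [179.9, -0.2, -174.5]
now [ 0.5616 -0.1467  0.0758] [ 1.7990e+02 -1.6000e-01 -1.7447e+02] op 0.319 F [ 0.2 -0.8 -2.3] t 40.38
tool total [-0.18 -0.25  4.57] [ 0.1  -0.16  0.23] n 3
[-0.1, -0.1, 1.5] [0.0, -0.1, 0.1]
[-0.1, -0.1, 1.5] [0.0, -0.1, 0.1]
[-0.1, -0.1, 1.5] [0.0, -0.1, 0.1]
```

```bash
python3 -m creep '[[1.5,-0.1,-0.2,1.4,0,-0.1,0.2],[1.5,0,0,1.4,0,0,0],[1.5,0,0,1,0,0,0],[1.5,0,0,0,0,0,0]]'|egrep 'ee|rot'; python3 - <<'E'
from h import *
tgt(0.5635,-0.149,0.02,-174.7,step=2)
E
```

```text
ee_pos: [0.5624, -0.1481, 0.0344]
tcp_rot: [179.9, -0.1, -174.7]
now [ 0.5624 -0.1481  0.0344] [ 1.7985e+02 -1.0000e-01 -1.7466e+02] op 0.318 F [ 0.6  0.1 -3.2] t 40.88
tool total [-0.1  -0.1   1.44] [ 0.15 -0.1   0.04] n 1
[-0.1, -0.1, 1.4] [0.1, -0.1, 0.0]
```

```bash
python3 -m creep '[[1.5,0,-0.1,0.8,0.1,0,0],[1.5,0,0,0,0,0,0]]'| egrep 'ee|rot|force'; for i in 1 2 3 4 ; do python3 -m creep '[[1.5,0,0,0.5,0,0,0],[1.5,0,0,0,0,0,0]]' | egrep 'ee|rot|force'; done
```

```text
ee_pos: [0.5628, -0.1491, 0.026]
tcp_rot: [180.0, -0.1, -174.6]
force: [-0.7, 1.0, -3.0]
ee_pos: [0.5632, -0.1492, 0.0212]
tcp_rot: [180.0, -0.0, -174.6]
force: [-0.2, -0.8, -2.6]
ee_pos: [0.5636, -0.1492, 0.0162]
tcp_rot: [180.0, 0.0, -174.6]
force: [0.2, -0.2, -2.2]
ee_pos: [0.5636, -0.1493, 0.0109]
tcp_rot: [-180.0, 0.0, -174.6]
force: [-0.1, 0.1, -2.4]
ee_pos: [0.5636, -0.1493, 0.0055]
tcp_rot: [-180.0, 0.0, -174.6]
force: [-0.2, 0.3, -1.8]
```

```bash
python3 -m creep '[[1.5,0,0,0.6,0,0,0],[1.5,0,0,0.6,0,0,0],[1.5,0,0,0,0,0,0]]'| egrep 'ee|rot|force'; for i in 1 2; do python3 -m creep '[[1.5,0,0,0.3,0,0,0],[1.5,0,0,0,0,0,0]]' | egrep 'ee|rot|force'; done; python3 -m creep '[[4,0,0,0,0,0,0],[4,0,0,0,0,0,0],[4,0,0,0,0,0,0],[4,0,0,-1,0,0,0],[4,0,0,-2,0,0,0],[4,0,0,-3,0,0,0],[4,0,0,-3,0,0,0],[4,0,0,-3,0,0,0]]'
python3 - <<'E'
from h import *
tgt(0.458,0.2009,0.10,176,step=4.8)
E
```

```text
ee_pos: [0.5636, -0.1493, -0.0075]
tcp_rot: [180.0, 0.0, -174.6]
force: [-0.3, -0.2, -2.5]
ee_pos: [0.5635, -0.1493, -0.0107]
tcp_rot: [180.0, 0.0, -174.6]
force: [-0.9, 0.2, -2.3]
ee_pos: [0.5637, -0.1493, -0.0137]
tcp_rot: [-180.0, 0.0, -174.6]
force: [0.1, 0.0, -3.1]
clock: 44.0
ee_pos: [0.5633, -0.1492, 0.1116]
tcp_rot: [-180.0, 0.0, -174.6]
force: [1.2, 0.9, -0.5]
opening: 0.469
now [ 0.5633 -0.1492  0.1116] [-1.7999e+02  2.0000e-02 -1.7464e+02] op 0.469 F [ 1.2  0.9 -0.5] t 44.0
tool total [ 7.22 35.84  1.16] [-0.    0.02  9.36] n 8
[0.9, 4.5, 0.1] [-0.0, 0.0, 1.2]
[1.0, 4.5, 0.1] [-0.0, 0.0, 1.2]
[1.1, 4.4, 0.1] [-0.0, 0.0, 1.2]
[1.2, 4.4, 0.1] [-0.0, 0.0, 1.2]
[1.3, 4.4, 0.1] [-0.0, 0.0, 1.2]
[1.4, 4.4, 0.1] [-0.0, 0.0, 1.2]
[1.4, 4.3, 0.1] [-0.0, 0.0, 1.2]
[1.5, 4.3, 0.1] [-0.0, 0.0, 1.2]
```

```bash
python3 -m creep '[[4,0.9,3.5,0,0,0,1.2],[4,1,4.4,0,0,0,1.2],[4,1.1,4.4,0,0,0,1.2],[4,1.2,4.4,0,0,0,1.2],[4,1.3,4.4,0,0,0,1.2],[4,1.3,4,0,0,0,1.2],[4,1.3,4,0,0,0,1],[4,0,0,0,0,0,0]]'|egrep 'ee|rot';  python3 - <<'E'
from h import *
tgt(0.458,0.2009,0.05,176,step=2)
E
```

```text
ee_pos: [0.479, 0.147, 0.1217]
tcp_rot: [179.9, 1.2, 176.7]
now [0.479  0.147  0.1217] [179.95   1.18 176.74] op 0.471 F [ 0.8 -0.   0.1] t 45.0
tool total [2.55 5.26 7.12] [0.06 1.18 0.74] n 5
[0.5, 1.1, 1.4] [0.0, 0.2, 0.1]
[0.5, 1.1, 1.4] [0.0, 0.2, 0.1]
[0.5, 1.0, 1.4] [0.0, 0.2, 0.1]
[0.5, 1.0, 1.4] [0.0, 0.2, 0.1]
[0.5, 1.0, 1.4] [0.0, 0.2, 0.1]
```

```bash
python3 -m creep '[[4,0.5,1.1,1,0,0.5,0.3],[4,0.5,1.1,1,0,0.5,0.3],[4,0.5,1.1,1,0,0.2,0],[4,0.5,1,1,0,0,0],[4,0.4,0.8,0.8,0,0,0],[4,0,0,0,0,0,0]]'|egrep 'ee|rot';  python3 - <<'E'
from h import *
tgt(0.458,0.2009,-0.016,176,step=2)
E
```

```text
ee_pos: [0.4575, 0.2007, 0.0698]
tcp_rot: [-180.0, -0.2, 175.9]
now [0.4575 0.2007 0.0698] [-1.7998e+02 -1.5000e-01  1.7593e+02] op 0.468 F [ 0.2 -0.  -1. ] t 45.75
tool total [-0.07  0.02  8.58] [-0.02 -0.15 -0.07] n 5
[-0.0, 0.0, 1.7] [-0.0, -0.0, -0.0]
[-0.0, 0.0, 1.7] [-0.0, -0.0, -0.0]
[-0.0, 0.0, 1.7] [-0.0, -0.0, -0.0]
[-0.0, 0.0, 1.7] [-0.0, -0.0, -0.0]
[-0.0, 0.0, 1.7] [-0.0, -0.0, -0.0]
```

```bash
python3 -m creep '[[4,0,0,1.6,0,0,0],[4,0,0,1.6,0,0,0],[4,0,0,1.6,0,0,0],[4,0,0,1.5,0,0,0],[4,0,0,1.4,0,0,0],[4,0,0,0,0,0,0]]'| egrep 'ee|rot|force'; python3 -m creep '[[1,0,0,0,0,0,0],[1,0,0,0,0,0,0],[1,0,0,0,0,0,0],[1,0,0,0,0,0,0]]' 50
```

```text
ee_pos: [0.4601, 0.2006, -0.0078]
tcp_rot: [180.0, 0.1, 175.9]
force: [-0.2, -0.1, 1.0]
clock: 47.0
ee_pos: [0.4609, 0.2009, -0.0067]
tcp_rot: [179.9, 0.2, 175.9]
force: [0.5, 0.5, -2.5]
opening: 0.229
```

```bash
python3 -m creep '[[3.5,0,0,0,0,0,0],[3.5,0,0,0,0,0,0],[3.5,0,0,0.7,0,0,0],[3.5,0,0,0,0,0,0]]' | egrep 'ee|rot|force'; python3 -m creep '[[1,0,0,0,0,0,0],[1,0,0,0,0,0,0],[1,0,0,0,0,0,0],[1,0,0,0,0,0,0]]' 50;  python3 -m creep '[[1,0,0,-1.5,0,0,0],[1,0,0,-2.5,0,0,0],[1,0,0,-2.5,0,0,0],[1,0,0,-2.5,0,0,0],[1,0,0,-2.2,0,0,0],[1,0,0,0,0,0,0]]'; python3 - <<'E'
from h import *
tgt(0.555,-0.0454,0.10,-174.7,step=4.8)
E
```

```text
ee_pos: [0.4617, 0.2013, -0.0135]
tcp_rot: [179.9, 0.3, 175.9]
force: [-0.5, -0.7, 0.7]
clock: 48.0
ee_pos: [0.4618, 0.2011, -0.0134]
tcp_rot: [179.9, 0.3, 175.9]
force: [0.2, -0.5, 0.2]
opening: 0.225
clock: 48.75
ee_pos: [0.4579, 0.1997, 0.0989]
tcp_rot: [-179.9, -0.1, 175.9]
force: [0.3, -0.7, -2.2]
opening: 0.23
now [0.4579 0.1997 0.0989] [-1.7991e+02 -8.0000e-02  1.7586e+02] op 0.23 F [ 0.3 -0.7 -2.2] t 48.75
tool total [-11.45 -23.75  -0.09] [-0.08 -0.09 -9.44] n 6
[-1.9, -4.0, -0.0] [-0.0, -0.0, -1.6]
[-1.8, -4.0, -0.0] [-0.0, -0.0, -1.6]
[-1.7, -4.1, -0.0] [-0.0, -0.0, -1.6]
[-1.6, -4.1, -0.0] [-0.0, -0.0, -1.6]
[-1.5, -4.1, -0.0] [-0.0, -0.0, -1.6]
[-1.3, -4.2, -0.0] [-0.0, -0.0, -1.6]
```

```bash
python3 -m creep '[[1,-1.9,-3,0,0,0,-1.5],[1,-1.8,-4,0,0,0,-1.5],[1,-1.7,-4,0,0,0,-1.5],[1,-1.6,-4,0,0,0,-1.5],[1,-1.5,-3.5,0,0,0,-1.5],[1,-1,-2.5,0,0,0,-1],[1,0,0,0,0,0,0],[1,0,0,0,0,0,0]]'|egrep 'ee|rot'; python3 - <<'E'
from h import *
tgt(0.556,-0.0449,0.06,-174.7,step=2)
E
```

```text
ee_pos: [0.5468, -0.017, 0.0868]
tcp_rot: [180.0, -1.1, -175.2]
now [ 0.5468 -0.017   0.0868] [ 179.97   -1.05 -175.22] op 0.221 F [ 0.1  0.3 -2. ] t 49.75
tool total [-0.73 -2.86  2.66] [ 0.03 -1.05 -0.52] n 2
[-0.4, -1.4, 1.3] [0.0, -0.5, -0.3]
[-0.3, -1.4, 1.3] [0.0, -0.5, -0.3]
```

```bash
python3 -m creep '[[1,-0.3,-1,0.4,0,-0.6,-0.3],[1,-0.2,-1,0.4,0,-0.3,-0.2],[1,-0.1,-0.6,0.4,0,0,0],[1,0,0,0,0,0,0]]'|egrep 'ee|rot'; python3 - <<'E'
from h import *
tgt(0.556,-0.0449,0.03,-174.7,step=2)
E
```

```text
ee_pos: [0.5537, -0.0421, 0.0729]
tcp_rot: [179.9, -0.2, -174.5]
now [ 0.5537 -0.0421  0.0729] [ 179.94   -0.21 -174.52] op 0.228 F [ 0.1 -0.9 -1.9] t 50.25
tool total [-0.22 -0.31  4.29] [ 0.06 -0.21  0.18] n 3
[-0.1, -0.1, 1.4] [0.0, -0.1, 0.1]
[-0.1, -0.1, 1.4] [0.0, -0.1, 0.1]
[-0.1, -0.1, 1.4] [0.0, -0.1, 0.1]
```

```bash
python3 -m creep '[[1,-0.1,-0.2,1.2,0,-0.1,0.1],[1,0,0,1.2,0,0,0],[1,0,0,1,0,0,0],[1,0,0,0,0,0,0]]'|egrep 'ee|rot'; python3 - <<'E'
from h import *
tgt(0.556,-0.0449,0.025,-174.7,step=2)
E
```

```text
ee_pos: [0.5544, -0.0435, 0.0361]
tcp_rot: [179.9, -0.2, -174.6]
now [ 0.5544 -0.0435  0.0361] [ 1.7991e+02 -1.6000e-01 -1.7460e+02] op 0.226 F [-0.4  0.3 -2.9] t 50.75
tool total [-0.15 -0.15  1.1 ] [ 0.09 -0.16  0.1 ] n 1
[-0.2, -0.2, 1.1] [0.1, -0.2, 0.1]
```

```bash
python3 -m creep '[[1,-0.1,-0.15,0.6,0.1,-0.2,0.1],[1,0,0,0,0,0,0]]'| egrep 'ee|rot|force'; for i in 1 2 3 4 ; do python3 -m creep '[[1,0,0,0.5,0,0,0],[1,0,0,0,0,0,0]]' | egrep 'ee|rot|force'; done
```

```text
ee_pos: [0.5557, -0.0449, 0.0297]
tcp_rot: [-180.0, 0.1, -174.7]
force: [0.6, 0.2, -1.9]
ee_pos: [0.5562, -0.0449, 0.0248]
tcp_rot: [-180.0, 0.1, -174.7]
force: [0.5, 0.3, -2.4]
ee_pos: [0.5564, -0.0449, 0.0197]
tcp_rot: [-180.0, 0.1, -174.7]
force: [0.8, -0.4, -2.3]
ee_pos: [0.5565, -0.0449, 0.0144]
tcp_rot: [-180.0, 0.1, -174.7]
force: [-0.3, 0.6, -2.1]
ee_pos: [0.5565, -0.045, 0.009]
tcp_rot: [-180.0, 0.1, -174.7]
force: [0.3, 0.9, -2.1]
```

```bash
python3 -m creep '[[1,0,0,0.6,0,0,0],[1,0,0,0.6,0,0,0],[1,0,0,0,0,0,0]]'| egrep 'ee|rot|force'; for i in 1 2; do python3 -m creep '[[1,0,0,0.3,0,0,0],[1,0,0,0,0,0,0]]' | egrep 'ee|rot|force'; done; python3 -m creep '[[3.2,0,0,0,0,0,0],[3.2,0,0,0,0,0,0],[3.2,0,0,0,0,0,0],[3.2,0,0,-1,0,0,0],[3.2,0,0,-2,0,0,0],[3.2,0,0,-3,0,0,0],[3.2,0,0,-3,0,0,0],[3.2,0,0,-3,0,0,0]]'
```

```text
ee_pos: [0.5565, -0.0449, -0.004]
tcp_rot: [-180.0, 0.1, -174.7]
force: [-0.1, 0.4, -3.3]
ee_pos: [0.5565, -0.045, -0.0072]
tcp_rot: [-180.0, 0.1, -174.7]
force: [-0.9, 0.4, -2.2]
ee_pos: [0.5577, -0.045, -0.0092]
tcp_rot: [-179.9, 0.3, -174.7]
force: [0.3, -0.6, -2.0]
clock: 53.88
ee_pos: [0.5554, -0.0449, 0.1146]
tcp_rot: [-180.0, 0.1, -174.7]
force: [1.3, -0.2, -0.3]
opening: 0.374
```

```bash
python3 -m creep '[[3,3,4.5,0,0,0,0],[3,3,4.5,0,0,0,0],[3,3,4.5,0,0,0,0],[3,3,4.5,0,0,0,0],[3,2,3,0,0,0,0],[3,0,0,0,0,0,0]]'; python3 - <<'E'
from h import *
d=snap('top','top13.png');im=np.clip(d['pixels'][:,:,::-1]*1.8,0,255).astype(np.uint8);cv2.imwrite('pics/t13.png',cv2.resize(im[150:250,280:430],None,fx=5.3333,fy=5.3333,interpolation=cv2.INTER_CUBIC))
d=snap('side','side13.png');im=np.clip(d['pixels'][:,:,::-1]*1.3,0,255).astype(np.uint8);cv2.imwrite('pics/s13.png',cv2.resize(im[120:230,240:360],None,fx=5,fy=5,interpolation=cv2.INTER_CUBIC))
E
```

```text
clock: 54.62
ee_pos: [0.3987, 0.1566, 0.1213]
tcp_rot: [180.0, 1.0, -174.8]
force: [0.2, 0.0, 0.3]
opening: 0.353
```

View pics/t13.png

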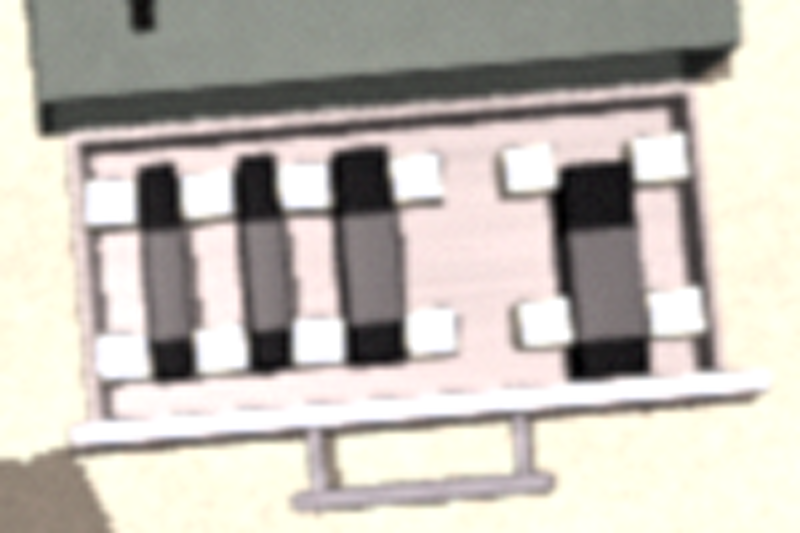

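View pics/s13.png

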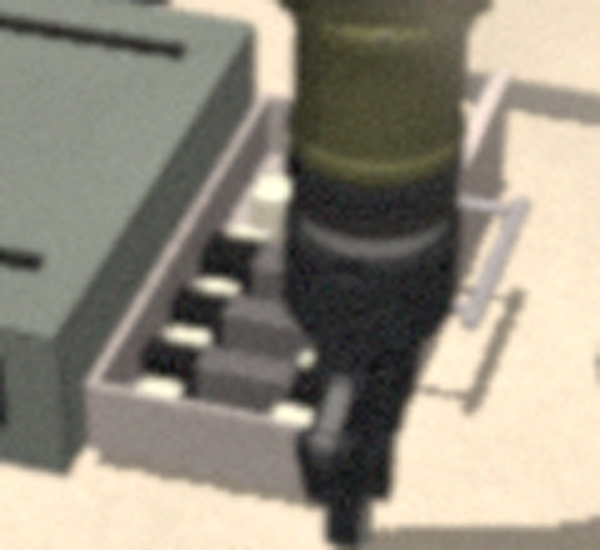

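```bash
python3 - <<'E'
from h import *
d=snap('top')
def P(x,y,z,f=5.3333,ox=280,oy=150): return onz(d,((x+.5)/f-.5+ox,(y+.5)/f-.5+oy),z)[:2]
t=np.array([.5618,-.1609]);a=np.radians(5.3);R=np.array([[np.cos(a),-np.sin(a)],[np.sin(a),np.cos(a)]])
for n,q in dict(n1=((158,165),(173,379)),n2=((256,157),(270,369)),m1=((361,150),(377,362)),w=((595,163),(607,374))).items():
    q=np.array([(P(*k,.062)-t)@R for k in q]); print(n,q.round(4).tolist(),q.mean(0).round(4),np.linalg.norm(q[0]-q[1]).round(4))
E
python3 - <<'E'
from h import *
snap('top')
for t in ['thin_a','mid_a','thick_a']:
    for r in nets.outline_of('top',t)[:4]: print(t,round(r['confidence'],2),np.round(r['at']))
tgt(0.437,-0.172,0.11,95.1,step=4)
E
```

```text
n1 [[0.055, 0.1155], [-0.0544, 0.1171]] [0.0003 0.1163] 0.1094
n2 [[0.055, 0.0655], [-0.0533, 0.0679]] [0.0009 0.0667] 0.1083
m1 [[0.0543, 0.0121], [-0.0541, 0.0139]] [0.0001 0.013 ] 0.1084
w [[0.038, -0.1053], [-0.0693, -0.1006]] [-0.0157 -0.103 ] 0.1074
thin_a 0.89 [327. 202.]
thin_a 0.71 [311. 199.]
mid_a 0.86 [347. 198.]
thick_a 0.88 [390. 199.]
now [0.4009 0.1546 0.1206] [ 179.98    1.04 -175.14] op 0.353 F [-1.  -0.3  0.5] t 54.98
tool total [ -0.81 -32.85   1.07] [ 0.83  0.8  89.76] n 9
[-0.1, -3.6, 0.1] [0.1, 0.1, 10.0]
[-0.7, -3.6, 0.1] [0.1, 0.1, 10.0]
[-1.3, -3.4, 0.1] [0.1, 0.1, 10.0]
[-1.9, -3.1, 0.1] [0.1, 0.1, 10.0]
[-2.4, -2.7, 0.1] [0.1, 0.1, 10.0]
[-2.8, -2.3, 0.1] [0.1, 0.1, 10.0]
[-3.2, -1.8, 0.1] [0.1, 0.1, 10.0]
[-3.5, -1.2, 0.1] [0.1, 0.1, 10.0]
[-3.6, -0.6, 0.1] [0.1, 0.1, 10.0]
```

```bash
python3 -m creep '[[2.8,-0.1,-1.5,-0.5,0.1,0.1,9.5],[2.8,-0.3,-1.5,-0.5,0.1,0.1,9.5],[2.8,0,0,-0.5,0.1,0.1,9.5],[2.8,0,0,0,0.1,0.1,9.5],[2.8,0,0,0,0.1,0.1,9.5],[2.8,0,0,0,0.1,0.1,9.5],[2.8,0,0,0,0.1,0.1,9.5],[2.8,0,0,0,0.1,0.1,9.5]]'; python3 - <<'E'
from h import *
d=snap('top','top14.png');im=np.clip(d['pixels'][:,:,::-1]*1.8,0,255).astype(np.uint8);
t=np.array([.5618,-.1609]);a=np.radians(5.3);R=np.array([[np.cos(a),-np.sin(a)],[np.sin(a),np.cos(a)]])
f=8;x0,y0=340,158;z=cv2.resize(im[y0:y0+75,x0:x0+95],None,fx=f,fy=f,interpolation=cv2.INTER_CUBIC)
def box(cx,cy,lx,ly,h,col):
    p=[np.r_[R@[cx+sx*lx/2,cy+sy*ly/2]+t,h] for sx,sy in((1,1),(1,-1),(-1,-1),(-1,1))]
    q=((proj(d,p)-[x0,y0]+.5)*f).astype(np.int32); cv2.polylines(z,[q],True,col,1)
box(-.0157,-.108,.110,.036,.062,(0,0,255)); box(0,.012,.110,.028,.062,(0,0,255))
for yy,w in((-.017,.026),(-.075,.026),(-.142,.028)):
    for xx in(.04,-.04): box(xx,yy,.024,w,.048,(0,255,0))
cv2.imwrite('pics/t14.png',z)
d=snap('side','side14.png');im=np.clip(d['pixels'][:,:,::-1]*1.3,0,255).astype(np.uint8);cv2.imwrite('pics/s14.png',cv2.resize(im[120:230,240:360],None,fx=5,fy=5,interpolation=cv2.INTER_CUBIC))
E
```

```text
clock: 55.98
ee_pos: [0.4082, 0.1183, 0.1351]
tcp_rot: [-179.8, 0.1, 105.6]
force: [-0.8, 0.7, -0.5]
opening: 0.329
```

View pics/t14.png

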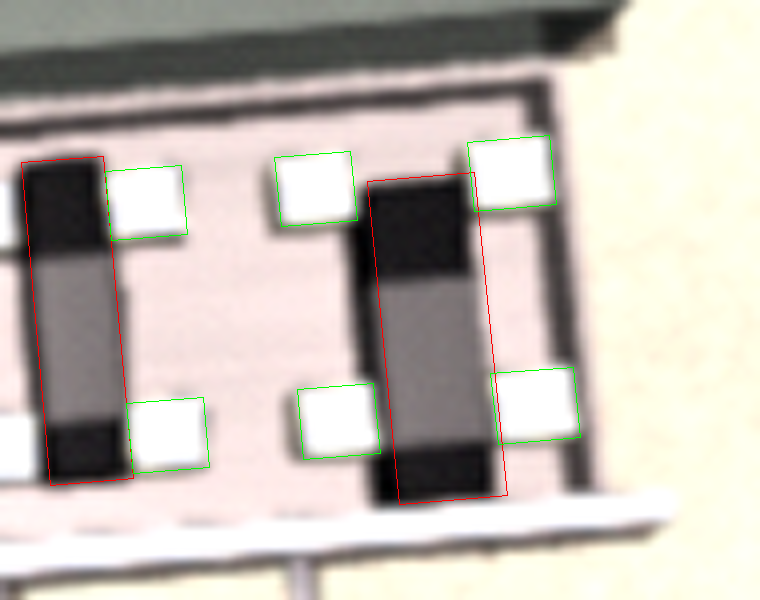

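View pics/s14.png

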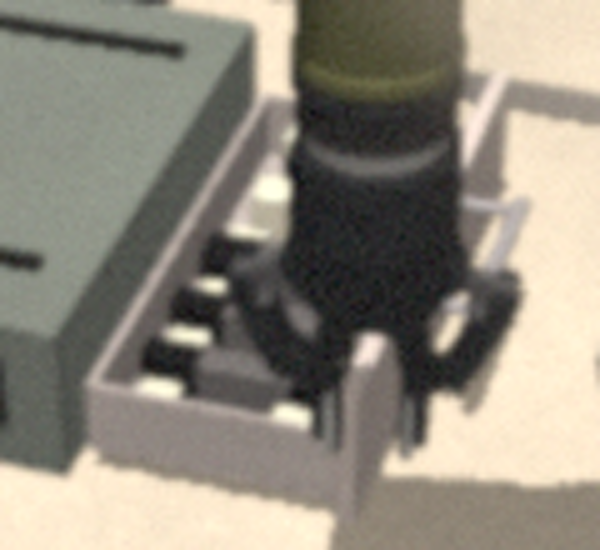

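```bash
python3 - <<'E'
from h import *
tgt(0.441,-0.172,0.10,95.3,step=4.5)
E
```

```text
now [0.4082 0.1183 0.1351] [-1.7983e+02  1.3000e-01  1.0597e+02] op 0.328 F [-1.6 -1.3 -0.1] t 56.08
tool total [-28.8   -4.82   3.59] [-0.16  0.15 10.67] n 7
[-4.1, -0.7, 0.5] [-0.0, 0.0, 1.5]
[-4.1, -0.6, 0.5] [-0.0, 0.0, 1.5]
[-4.1, -0.5, 0.5] [-0.0, 0.0, 1.5]
[-4.2, -0.4, 0.5] [-0.0, 0.0, 1.5]
[-4.2, -0.2, 0.5] [-0.0, 0.0, 1.5]
[-4.2, -0.1, 0.5] [-0.0, 0.0, 1.5]
[-4.2, -0.0, 0.5] [-0.0, 0.0, 1.5]
```

```bash
python3 -m creep '[[2.8,-3,-0.7,0.3,0,0,1.5],[2.8,-4.1,-0.6,0.3,0,0,1.5],[2.8,-4.1,-0.5,0.3,0,0,1.5],[2.8,-4.1,-0.4,0.3,0,0,1.5],[2.8,-4.1,-0.2,0.3,0,0,1.5],[2.8,-4,-0.1,0.3,0,0,1.5],[2.8,-2,0,0.3,0,0,1],[2.8,0,0,0,0,0,0]]'|egrep 'ee|rot'; python3 - <<'E'
from h import *
tgt(0.441,-0.172,0.08,95.3,step=2)
E
```

```text
ee_pos: [0.4402, -0.1467, 0.1139]
tcp_rot: [180.0, 0.2, 96.9]
now [ 0.4402 -0.1467  0.1139] [1.7999e+02 1.6000e-01 9.6920e+01] op 0.329 F [-0.4  0.2 -0.1] t 57.08
tool total [-2.51 -0.23  3.4 ] [0.01 0.16 1.62] n 3
[-0.8, -0.1, 1.1] [0.0, 0.1, 0.5]
[-0.8, -0.1, 1.1] [0.0, 0.1, 0.5]
[-0.8, -0.1, 1.1] [0.0, 0.1, 0.5]
```

```bash
python3 -m creep '[[2.8,-0.9,-0.1,0.8,0,0.1,0.7],[2.8,-0.8,0,0.8,0,0,0.7],[2.8,-0.6,0,0.8,0,0,0],[2.8,0,0,0,0,0,0]]'|egrep 'ee|rot'; python3 - <<'E'
from h import *
tgt(0.441,-0.172,0.017,95.3,step=2)
d=snap('top');im=np.clip(d['pixels'][:,:,::-1]*1.4,0,255).astype(np.uint8);a=cv2.resize(im[150:250,280:400],None,fx=4,fy=4)
d=snap('side');im=np.clip(d['pixels'][:,:,::-1]*1.3,0,255).astype(np.uint8);b=cv2.resize(im[130:230,260:360],None,fx=4,fy=4);cv2.imwrite('pics/c15.png',np.hstack([b,a[:, :400]]))
E
```

```text
ee_pos: [0.4411, -0.1693, 0.0879]
tcp_rot: [-179.9, -0.0, 95.7]
now [ 0.4411 -0.1693  0.0879] [-1.7994e+02 -3.0000e-02  9.5710e+01] op 0.33 F [0.1 0.6 0.9] t 57.58
tool total [-0.27 -0.03  7.09] [-0.06 -0.03  0.41] n 4
[-0.1, -0.0, 1.8] [-0.0, -0.0, 0.1]
[-0.1, -0.0, 1.8] [-0.0, -0.0, 0.1]
[-0.1, -0.0, 1.8] [-0.0, -0.0, 0.1]
[-0.1, -0.0, 1.8] [-0.0, -0.0, 0.1]
```

View pics/c15.png

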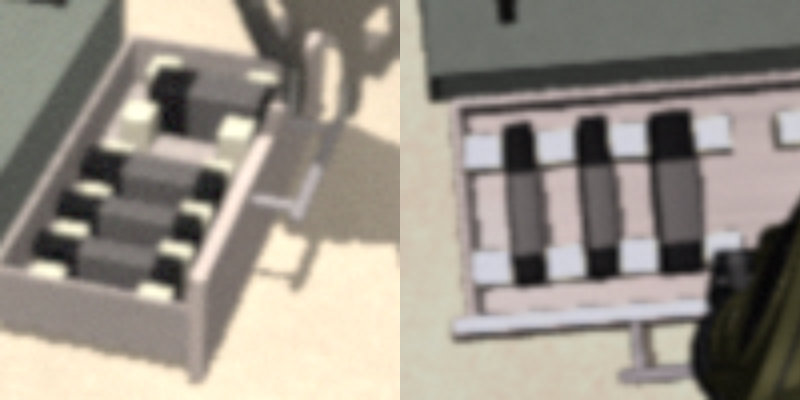

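```bash
python3 -m creep '[[2.8,-0.2,0,1.7,0,0,0.3],[2.8,0,0,1.7,0,0,0],[2.8,0,0,1.7,0,0,0],[2.8,0,0,1.6,0,0,0],[2.8,0,0,0,0,0,0]]'|egrep 'ee|rot|force'; python3 -m creep '[[0,0,0,0,0,0,0],[0,0,0,0,0,0,0],[0,0,0,0,0,0,0],[0,0,0,0,0,0,0]]' 60
```

```text
ee_pos: [0.4442, -0.1704, 0.022]
tcp_rot: [179.8, 0.1, 95.6]
force: [-1.3, -0.2, 0.7]
clock: 58.8
ee_pos: [0.444, -0.1705, 0.0227]
tcp_rot: [179.8, 0.1, 95.6]
force: [0.7, -0.8, -4.1]
opening: 0.102
```

Gripped. Push in gently (tool +y, ~0.1 m/s).

```bash
python3 -m creep '[[0,0,1,0,0,0,0],[0,0,1.4,0,0,0,0],[0,0,1.6,0,0,0,0],[0,0,1.6,0,0,0,0],[0,0,1.6,0,0,0,0],[0,0,1.6,0,0,0,0],[0,0,1.6,0,0,0,0],[0,0,1.4,0,0,0,0]]';python3 - <<'E'
from h import *
p=np.array(ctrl.observe()['ee_pos']);print((p-[.444,-.1705,.0227])@[.9957,.0924,0])
E
```

```text
clock: 59.8
ee_pos: [0.5688, -0.159, 0.0227]
tcp_rot: [180.0, 0.3, 95.6]
force: [-3.7, -1.5, -0.7]
opening: 0.105
0.12534546352948708
```

```bash
for i in 1 2 3 ; do python3 -m creep '[[0,0,1,0,0,0,0],[0,0,0.8,0,0,0,0]]' | egrep 'ee|rot|force';done;python3 - <<'E'
from h import *
p=np.array(ctrl.observe()['ee_pos']);print((p-[.444,-.1705,.0227])@[.9957,.0924,0])
E
```

```text
ee_pos: [0.59, -0.157, 0.0227]
tcp_rot: [179.9, 0.3, 95.6]
force: [-2.5, -1.7, -1.2]
ee_pos: [0.5998, -0.1562, 0.0226]
tcp_rot: [-179.2, 0.4, 95.5]
force: [-29.4, -5.5, 22.5]
ee_pos: [0.5978, -0.1564, 0.0227]
tcp_rot: [-177.2, 0.5, 95.4]
force: [-16.9, -4.8, 12.0]
0.15439361162374227
```

```bash
python3 -m creep '[[0,0,0.8,0,0,0,0],[2.8,0,0,0,0,0,0],[2.8,0,0,0,0,0,0],[2.8,0,0,0,0,0,0],[2.8,0,0,-1,0,0,0],[2.8,0,0,-2,0,0,0],[2.8,0,0,-3,0,0,0],[2.8,0,0,-3,0,0,0]]'; python3 -m creep '[[2.8,-5,-3,-2,0,0,0],[2.8,-5,-4,0,0,0,0],[2.8,-5,-4,0,0,0,0],[2.8,0,0,0,0,0,0]]'; python3 - <<'E'
from h import *
d=snap('top','top16.png');im=np.clip(d['pixels'][:,:,::-1]*1.6,0,255).astype(np.uint8);cv2.imwrite('pics/t16.png',cv2.resize(im[80:200,270:430],None,fx=5,fy=5,interpolation=cv2.INTER_CUBIC))
snap('side','side16.png')
import scipy.ndimage as nd
u=np.array([.9959,.0908]);v=np.array([-.0908,.9959]);C=np.array([.744,-.1437])
for yy in [.15,.10,-.03,.03,-.08,-.14]:
    res=[]
    for fn in ('top0.png','top16.png'):
        im=cv2.imread('pics/'+fn).astype(float).mean(2); c0=-.111
        xs=np.arange(c0-.03,c0+.03,.0005);q=proj(d,np.array([np.r_[C+x*u+yy*v,.098] for x in xs]))
        g=np.gradient(nd.gaussian_filter1d(nd.map_coordinates(im,[q[:,1],q[:,0]],order=1),3)); m=(xs>c0-.015)&(xs<c0+.015)
        res.append((xs[m][np.argmax(g[m])].round(4),xs[m][np.argmin(g[m])].round(4)))
    print(yy,np.array(res).tolist())
E
```

```text
clock: 61.55
ee_pos: [0.6062, -0.1532, 0.1158]
tcp_rot: [-176.6, 0.3, 95.4]
force: [0.9, -0.1, 0.2]
opening: 0.329
clock: 62.05
ee_pos: [0.5182, -0.3165, 0.1509]
tcp_rot: [-177.5, 0.7, 95.6]
force: [-0.2, 0.9, 0.7]
opening: 0.331
0.15 [[-0.116, -0.104], [-0.11, -0.099]]
0.1 [[-0.1165, -0.105], [-0.1105, -0.1255]]
-0.03 [[-0.116, -0.105], [-0.11, -0.1255]]
0.03 [[-0.1165, -0.105], [-0.1095, -0.1255]]
-0.08 [[-0.115, -0.1035], [-0.1095, -0.125]]
-0.14 [[-0.115, -0.1035], [-0.1095, -0.1245]]
```

View pics/t16.png

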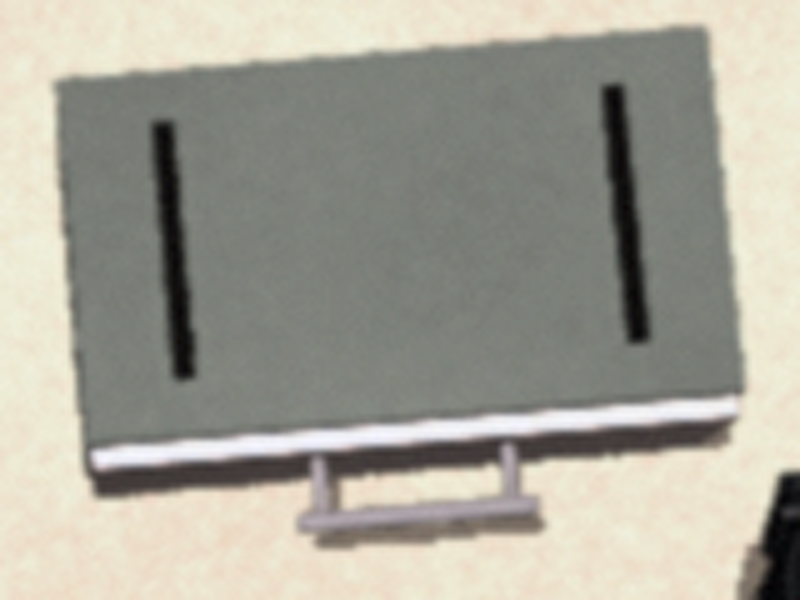

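View pics/side16.png

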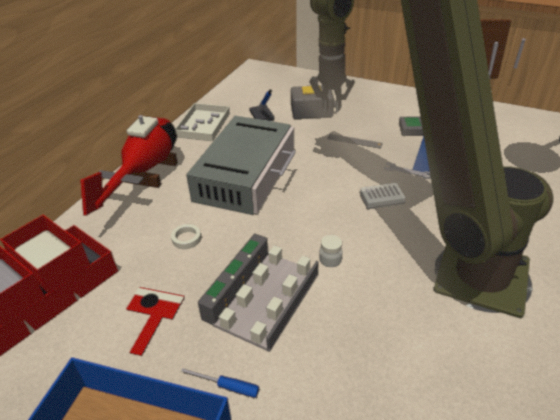

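```bash
python3 -m creep '[[2.8,0,0,0,0,0,0],[2.8,0,0,0,0,0,0],[2.8,0,0,0,0,0,0],[2.8,0,0,0,0,0,0]]'; python3 -c "
from workcell import ctrl; print(ctrl.close_job())"
```

```text
clock: 62.65
ee_pos: [0.5227, -0.3095, 0.1501]
tcp_rot: [-177.5, 0.6, 96.3]
force: [0.0, -0.4, 0.2]
opening: 0.328
the job is handed in; nothing more can be done
None
```

All four packs present are in slots of their own width and the tray is shut. The job is handed in at 62.7 s of the 208 s allowed, and no verdict was reported.

**What I did:** I pulled the tray to its stop. Then I moved thin_b from the medium slot m1 to n2, and put thick_a in w, mid_a in m1 and thin_a in n1. mid_b was not present. I pushed the tray shut by its handle.

**Last checks on the packs:** Seen from above before closing, thin_a, thin_b and mid_a were within about 1 mm of their slot centres. thick_a sat about 16 mm along its slot, towards the tray front (limit 24 mm). My first reading put thick_a 5 mm across the slot, near the 6 mm limit. A fitted outline then showed it seated between the teeth, within about 2 mm. I could not see the packs once the tray was shut.

**Last checks on the tray and bench:** The tray front ended flush with the cabinet, about 6 mm further in than at the start, so it had started slightly ajar. The total inward travel is therefore about 0.16 m. In the last side picture the other things on the bench looked unmoved, and the arm was clear of everything.

**What disagreed:**
- **Fingertip height:** The fingertips sat about 40 mm higher than the reported TCP. My first try at the handle closed on nothing. I found the offset in the pictures and by touching the handle, and allowed for it afterwards.
- **First pull:** My first release of the handle pushed the tray back about 8 mm. I pulled it to the stop again before moving any packs.

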